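# Load the bench capping machine and its cap feeder

## Robot

A 6-joint arm with a two-finger parallel gripper is mounted at the origin on the work surface. World frame = base frame: x ahead of the robot, y to its left, z up, the work surface at z = 0. Lengths are in m, angles in rad, forces in N, time in s.
With the tool pointing down it reaches from about 0.4 to 0.825 m from the base axis. Payload 7 kg.
Tool frame: the origin (TCP) lies at the very end of the fingers, on their centre line; the grasp point (between the pads) lies 19 mm behind it (arm.grip_point_offset is the z of the grasp point in the tool frame, in m); z points along the fingers, y is the line along which they close (so a half turn about z gives the same grasp; the last joint's range is limited). The gripper opens to 85 mm and grips with 20 to 120 N. Pads are 22 mm wide; open, the fingers measure 114 mm over their backs; the gripper's body (76 mm by 85 mm) begins 54 mm behind the grasp point. The pads swing forward as they close: fully open they stand 13 mm farther back than shut.
Start: joints at [1.553, 0.359, 0.012, 0, -1.224, -0.288], TCP at [0.203, 0.644, 0.231] pointing down, gripper open.
Joint ranges: [-3.07, 3.07], [-1.43, 2.12], [-1.02, 1.25], [-3.03, 1.67], [-3.05, -0], [-3.03, 3.03]. Speed limits (rad/s): [2.39, 2.39, 3.01, 3.14, 3.14, 3.14].

## Interface

Orientations are given as [roll, pitch, yaw] about the fixed x, y, z axes, in that order (R = Rz(yaw) Ry(pitch) Rx(roll)).
In Python, from bench import arm gives the robot as it stands.
- The arm moves only by the shell command python3 -m pendant 'ROWS'. ROWS is JSON, a list of rows, each an object with "turn": the turn, a rotation vector about the tool's x, y, z as a fraction of full scale, a list of three; "xyz": the shift along the tool's x, y, z as a fraction of full scale, a list of three; "claw": the opening, from -1 (shut) to 1 (fully open), so that 0 is half open. In form: [{"turn": [rx, ry, rz], "xyz": [tx, ty, tz], "claw": claw}, ...]. A call has 1 to 10 rows; each row is the pose to reach, as a shift and turn from the pose commanded when the call began, along the tool's axes at that moment, turning the shorter way round; what a row does not reach only later rows make up. Full scale, the value 1, is 1 m for a shift and 180 degrees for a turn. A row lasts 1/12 s, in which the tool goes at most 41.7 mm and 7.16 degrees, less where a joint would pass 70% of its speed; a pose out of reach is approached as far as the arm can. A call with a number of a shift or a turn outside -1 to 1 is refused whole. A call with a gripper value outside its range is refused whole. The fingers move at their own pace and stop on an object; the grip force is fixed at half the most. Time passes only in rows, so rows that repeat a pose let the fingers close. It gives the time, the measured TCP pose, the force, the opening and the grip force at its end, in the units of the state.
- arm.sense(): the state, without advancing time (a new reading comes with each control period).
- arm.snapshot(name): name is "scene" or "side" or "wrist"; returns a dict with "frame" (400x640x3 uint8, red, green, blue), "fx", "fy", "cx", "cy" (pixels), "k1" (the pictures are not rectified: a ray, as slopes to the right and down, at radius r is drawn at 1 + k1 r^2 times it, then the intrinsics apply), "rvec" (rotation vector, rad) and "tvec" (3), from world to camera coordinates, as OpenCV has them; the wrist camera has in their place "tool_from_camera" (4x4, takes a point from camera to tool coordinates, whose origin is the TCP and whose axes are the flange's). Camera axes: x right, y down, z forward; pixel columns grow to the right and rows downward; lengths in m; the calibration is good to about 2 mm. A picture is of the moment at which its call begins: read the wrist's pose just before it. There is no depth.
- arm.close_job(): hands the job in; it is judged then, once.
Trained networks look in a picture, given as the dict that the camera call returned (one of the last four; its "shot" number tells which), for a name from the list of things; names that differ only in an ending like _2 or _b are one class to them, and where a whole thing is asked for, a point or a joint stands for the part that bears it (a point fixed in the world has none). Each returns a list of dicts, best first, with "confidence" (0 to 1); they miss things now and then, are a little off and sometimes report something else, mostly with a low value. They report only what shows in the picture. A call takes as long as a camera call. They do not tell look-alikes from the thing itself.
- arm.search_frame(query, picture): "point" ([row, column] in pixels, amid what is visible of it).
- arm.mark_of(query, picture): "point" ([row, column] in pixels: a listed point, or the origin of a listed thing).
The state is a dict: "time": time; "joint_positions": joint angles; "joint_vel": joint speeds; "joint_torque": joint torques, N m; "position": TCP position; "tcp_rot": TCP orientation; "wrist_force": force on the tool from outside, world axes, zero at the start; "wrist_torque": the same for the moment, N m; "opening": finger opening in m; "gripper_force": force on a finger pad.
Only numpy, scipy, OpenCV 4.12 (cv2) and the standard library are available. Lean on these libraries where they do the work, as an engineer would, in place of code of your own. Each camera call takes 0.05 s, during which the arm holds its last target. There are 200 camera calls.

## Task

Get the capping machine ready to run: draw its carriage out, stand every open bottle upright in a nest of its own so that it holds the nest's part-present pin down, and tip the caps off the tray into the feeder's hopper, all of them, then lay the empty tray back flat on the bench. When everything is loaded, push the carriage fully home under the heads with the bottles still seated, and leave the other glassware undisturbed where it stands.

Things in the scene. Friction and masses are not known exactly. Their poses are not given: they have to be found in the camera images.
- bottle0: filled, still open squat amber glass bottle with a paper label, standing: round body 54 mm in diameter and straight from the foot to 52 mm, shoulder, neck 25 mm in diameter, 86 mm high in all, 0.20 kg. Origin: centre of its underside; its z axis points up along the bottle. Two to four of the four bottles are there (None from the start: absent)
- bottle1: filled, still open squat amber glass bottle with a paper label, standing: round body 54 mm in diameter and straight from the foot to 52 mm, shoulder, neck 25 mm in diameter, 86 mm high in all, 0.20 kg. Origin: centre of its underside; its z axis points up along the bottle. Two to four of the four bottles are there (None from the start: absent)
- bottle2: filled, still open squat amber glass bottle with a paper label, standing: round body 54 mm in diameter and straight from the foot to 52 mm, shoulder, neck 25 mm in diameter, 86 mm high in all, 0.20 kg. Origin: centre of its underside; its z axis points up along the bottle. Two to four of the four bottles are there (None from the start: absent)
- bottle3: filled, still open squat amber glass bottle with a paper label, standing: round body 54 mm in diameter and straight from the foot to 52 mm, shoulder, neck 25 mm in diameter, 86 mm high in all, 0.20 kg. Origin: centre of its underside; its z axis points up along the bottle. Two to four of the four bottles are there (None from the start: absent)
- cap0: white plastic screw cap, a disc 28 mm in diameter and 16 mm high, 12 g, lying on the tray; slippery on it. Origin: centre of its underside as it lies at the start. Four to six of the six caps are there (None from the start: absent)
- cap1: white plastic screw cap, a disc 28 mm in diameter and 16 mm high, 12 g, lying on the tray; slippery on it. Origin: centre of its underside as it lies at the start. Four to six of the six caps are there (None from the start: absent)
- cap2: white plastic screw cap, a disc 28 mm in diameter and 16 mm high, 12 g, lying on the tray; slippery on it. Origin: centre of its underside as it lies at the start. Four to six of the six caps are there (None from the start: absent)
- cap3: white plastic screw cap, a disc 28 mm in diameter and 16 mm high, 12 g, lying on the tray; slippery on it. Origin: centre of its underside as it lies at the start. Four to six of the six caps are there (None from the start: absent)
- cap4: white plastic screw cap, a disc 28 mm in diameter and 16 mm high, 12 g, lying on the tray; slippery on it. Origin: centre of its underside as it lies at the start. Four to six of the six caps are there (None from the start: absent)
- cap5: white plastic screw cap, a disc 28 mm in diameter and 16 mm high, 12 g, lying on the tray; slippery on it. Origin: centre of its underside as it lies at the start. Four to six of the six caps are there (None from the start: absent)
- tray: loose steel cap tray, 0.14 kg: pan 130 mm (x) by 104 mm (y), floor 3 mm, back and sides 27 mm high, open at the lip, its +x edge. A black rubber-sleeved bar handle runs from the back wall along -x: x -65 to -145 mm, 14 mm wide in y, 14 to 38 mm above the underside; its middle is at (-105, 0, 26) mm. Origin: centre of the pan's underside. Caps slide off when it slopes 16 to 24 degrees; 45 to 50 clears it
- hopper_mouth (a point): the vibratory cap feeder, fixed: grey drive base with an open-topped square steel hopper, 160 by 160 mm outside, walls 3 mm, inner floor about 49 mm above the bench; a small chute, under 70 mm high, runs out along +x to 161 mm from the middle. This point: centre of the hopper's open top at rim height, 100 mm above the bench; x and y axes square to its walls
- carriage (a joint): travel of the capping machine's shuttle carriage in m: 0 = drawn fully out for loading (along the nests' +y), 0.15 = fully home under the capping heads (along -y) against the stop. It starts part of the way in, stays where it is left and slides against about 2.5 N
- carriage_handle (a point): middle of the carriage's black grip bar: round, 13 mm thick, 120 mm long along the nests' x, axis 68 mm above the bench, open beneath down to the tongue at 38 mm. It moves with the carriage, 115 mm to the +y side of the row of nests; axes as the nests'
- nest0 (a point): one of four nests on the carriage, 72 mm apart along x: centre of the seat, 40 mm above the bench; moves with the carriage. Four round-topped posts, 20 mm high, 8 mm thick, at its corners leave a circle 58 mm wide for a bottle's foot. The fixed heads' front is 110 mm to -y of the drawn-out nests, 147 to 325 mm above the bench, so nests are loaded from above with the carriage out
- pin0 (a joint): part-present pin in the middle of nest 0, an upright brass plunger 8 mm thick on a weak spring (0.3 to 0.7 N): 0 = free, standing 6 mm above the seat; 0.006 m = pressed flush by a bottle standing on the seat
- nest1 (a point): one of four nests on the carriage, 72 mm apart along x: centre of the seat, 40 mm above the bench; moves with the carriage. Four round-topped posts, 20 mm high, 8 mm thick, at its corners leave a circle 58 mm wide for a bottle's foot. The fixed heads' front is 110 mm to -y of the drawn-out nests, 147 to 325 mm above the bench, so nests are loaded from above with the carriage out
- pin1 (a joint): part-present pin in the middle of nest 1, an upright brass plunger 8 mm thick on a weak spring (0.3 to 0.7 N): 0 = free, standing 6 mm above the seat; 0.006 m = pressed flush by a bottle standing on the seat
- nest2 (a point): one of four nests on the carriage, 72 mm apart along x: centre of the seat, 40 mm above the bench; moves with the carriage. Four round-topped posts, 20 mm high, 8 mm thick, at its corners leave a circle 58 mm wide for a bottle's foot. The fixed heads' front is 110 mm to -y of the drawn-out nests, 147 to 325 mm above the bench, so nests are loaded from above with the carriage out
- pin2 (a joint): part-present pin in the middle of nest 2, an upright brass plunger 8 mm thick on a weak spring (0.3 to 0.7 N): 0 = free, standing 6 mm above the seat; 0.006 m = pressed flush by a bottle standing on the seat
- nest3 (a point): one of four nests on the carriage, 72 mm apart along x: centre of the seat, 40 mm above the bench; moves with the carriage. Four round-topped posts, 20 mm high, 8 mm thick, at its corners leave a circle 58 mm wide for a bottle's foot. The fixed heads' front is 110 mm to -y of the drawn-out nests, 147 to 325 mm above the bench, so nests are loaded from above with the carriage out
- pin3 (a joint): part-present pin in the middle of nest 3, an upright brass plunger 8 mm thick on a weak spring (0.3 to 0.7 N): 0 = free, standing 6 mm above the seat; 0.006 m = pressed flush by a bottle standing on the seat
- reagent: bystander: capped amber bottle, 58 mm in diameter, 138 mm high. Origin: centre of its underside
- beaker: bystander: glass beaker, 68 mm in diameter, 88 mm high, with droppers standing in it up to 163 mm. Origin: centre of its underside
Not all that is in view belongs to the job. What is shaped like the cap5 but brown or orange is not meant. Leave any green look-alike of the bottle0 alone.

How it is judged:
On the way, in this order (a step that is already met when the one before it is completed fails the run):
1. the tray is tipped at the hopper (angle between tray's own z axis and vertical above 0.4 rad and horizontal distance between tray and hopper_mouth below 0.15 m and height (world z) of tray above 0.09 m), for 0.2 s.
2. every bottle stands in a nest of the drawn-out carriage with its pin held down, every cap lies in the hopper and the tray lies flat on the bench again (angle between each of bottle0, bottle1, bottle2, bottle3's own z axis and vertical below 0.12 rad and ((horizontal distance between bottle0 and nest0 below 0.006 m and height (world z) of bottle0 below 0.044 m and value of joint pin0 above 0.0045 m) or (horizontal distance between bottle0 and nest1 below 0.006 m and height (world z) of bottle0 below 0.044 m and value of joint pin1 above 0.0045 m) or (horizontal distance between bottle0 and nest2 below 0.006 m and height (world z) of bottle0 below 0.044 m and value of joint pin2 above 0.0045 m) or (horizontal distance between bottle0 and nest3 below 0.006 m and height (world z) of bottle0 below 0.044 m and value of joint pin3 above 0.0045 m)) and ((horizontal distance between bottle1 and nest0 below 0.006 m and height (world z) of bottle1 below 0.044 m and value of joint pin0 above 0.0045 m) or (horizontal distance between bottle1 and nest1 below 0.006 m and height (world z) of bottle1 below 0.044 m and value of joint pin1 above 0.0045 m) or (horizontal distance between bottle1 and nest2 below 0.006 m and height (world z) of bottle1 below 0.044 m and value of joint pin2 above 0.0045 m) or (horizontal distance between bottle1 and nest3 below 0.006 m and height (world z) of bottle1 below 0.044 m and value of joint pin3 above 0.0045 m)) and ((horizontal distance between bottle2 and nest0 below 0.006 m and height (world z) of bottle2 below 0.044 m and value of joint pin0 above 0.0045 m) or (horizontal distance between bottle2 and nest1 below 0.006 m and height (world z) of bottle2 below 0.044 m and value of joint pin1 above 0.0045 m) or (horizontal distance between bottle2 and nest2 below 0.006 m and height (world z) of bottle2 below 0.044 m and value of joint pin2 above 0.0045 m) or (horizontal distance between bottle2 and nest3 below 0.006 m and height (world z) of bottle2 below 0.044 m and value of joint pin3 above 0.0045 m)) and ((horizontal distance between bottle3 and nest0 below 0.006 m and height (world z) of bottle3 below 0.044 m and value of joint pin0 above 0.0045 m) or (horizontal distance between bottle3 and nest1 below 0.006 m and height (world z) of bottle3 below 0.044 m and value of joint pin1 above 0.0045 m) or (horizontal distance between bottle3 and nest2 below 0.006 m and height (world z) of bottle3 below 0.044 m and value of joint pin2 above 0.0045 m) or (horizontal distance between bottle3 and nest3 below 0.006 m and height (world z) of bottle3 below 0.044 m and value of joint pin3 above 0.0045 m)) and x of cap0 in the frame of hopper_mouth between -0.08 and 0.08 m and y of cap0 in the frame of hopper_mouth between -0.08 and 0.08 m and z of cap0 in the frame of hopper_mouth between -0.065 and -0.005 m and x of cap1 in the frame of hopper_mouth between -0.08 and 0.08 m and y of cap1 in the frame of hopper_mouth between -0.08 and 0.08 m and z of cap1 in the frame of hopper_mouth between -0.065 and -0.005 m and x of cap2 in the frame of hopper_mouth between -0.08 and 0.08 m and y of cap2 in the frame of hopper_mouth between -0.08 and 0.08 m and z of cap2 in the frame of hopper_mouth between -0.065 and -0.005 m and x of cap3 in the frame of hopper_mouth between -0.08 and 0.08 m and y of cap3 in the frame of hopper_mouth between -0.08 and 0.08 m and z of cap3 in the frame of hopper_mouth between -0.065 and -0.005 m and x of cap4 in the frame of hopper_mouth between -0.08 and 0.08 m and y of cap4 in the frame of hopper_mouth between -0.08 and 0.08 m and z of cap4 in the frame of hopper_mouth between -0.065 and -0.005 m and x of cap5 in the frame of hopper_mouth between -0.08 and 0.08 m and y of cap5 in the frame of hopper_mouth between -0.08 and 0.08 m and z of cap5 in the frame of hopper_mouth between -0.065 and -0.005 m and angle between tray's own z axis and vertical below 0.06 rad and height (world z) of tray below 0.012 m and value of joint carriage below 0.04 m), for 0.2 s.
3. the carriage is pushed fully home (value of joint carriage above 0.143 m), for 0.2 s.
At the end, for the whole second after the job is handed in: Every bottle that is there stands upright (within 7 degrees) within 6 mm of the centre of a nest, on its seat, with that nest's pin pressed at least 4.5 mm; every cap lies inside the hopper below its rim; the tray lies flat on the bench; the carriage is at least 143 mm in (of 150); all are at rest (angle between each of bottle0, bottle1, bottle2, bottle3's own z axis and vertical below 0.12 rad and ((horizontal distance between bottle0 and nest0 below 0.006 m and height (world z) of bottle0 below 0.044 m and value of joint pin0 above 0.0045 m) or (horizontal distance between bottle0 and nest1 below 0.006 m and height (world z) of bottle0 below 0.044 m and value of joint pin1 above 0.0045 m) or (horizontal distance between bottle0 and nest2 below 0.006 m and height (world z) of bottle0 below 0.044 m and value of joint pin2 above 0.0045 m) or (horizontal distance between bottle0 and nest3 below 0.006 m and height (world z) of bottle0 below 0.044 m and value of joint pin3 above 0.0045 m)) and ((horizontal distance between bottle1 and nest0 below 0.006 m and height (world z) of bottle1 below 0.044 m and value of joint pin0 above 0.0045 m) or (horizontal distance between bottle1 and nest1 below 0.006 m and height (world z) of bottle1 below 0.044 m and value of joint pin1 above 0.0045 m) or (horizontal distance between bottle1 and nest2 below 0.006 m and height (world z) of bottle1 below 0.044 m and value of joint pin2 above 0.0045 m) or (horizontal distance between bottle1 and nest3 below 0.006 m and height (world z) of bottle1 below 0.044 m and value of joint pin3 above 0.0045 m)) and ((horizontal distance between bottle2 and nest0 below 0.006 m and height (world z) of bottle2 below 0.044 m and value of joint pin0 above 0.0045 m) or (horizontal distance between bottle2 and nest1 below 0.006 m and height (world z) of bottle2 below 0.044 m and value of joint pin1 above 0.0045 m) or (horizontal distance between bottle2 and nest2 below 0.006 m and height (world z) of bottle2 below 0.044 m and value of joint pin2 above 0.0045 m) or (horizontal distance between bottle2 and nest3 below 0.006 m and height (world z) of bottle2 below 0.044 m and value of joint pin3 above 0.0045 m)) and ((horizontal distance between bottle3 and nest0 below 0.006 m and height (world z) of bottle3 below 0.044 m and value of joint pin0 above 0.0045 m) or (horizontal distance between bottle3 and nest1 below 0.006 m and height (world z) of bottle3 below 0.044 m and value of joint pin1 above 0.0045 m) or (horizontal distance between bottle3 and nest2 below 0.006 m and height (world z) of bottle3 below 0.044 m and value of joint pin2 above 0.0045 m) or (horizontal distance between bottle3 and nest3 below 0.006 m and height (world z) of bottle3 below 0.044 m and value of joint pin3 above 0.0045 m)) and x of cap0 in the frame of hopper_mouth between -0.08 and 0.08 m and y of cap0 in the frame of hopper_mouth between -0.08 and 0.08 m and z of cap0 in the frame of hopper_mouth between -0.065 and -0.005 m and x of cap1 in the frame of hopper_mouth between -0.08 and 0.08 m and y of cap1 in the frame of hopper_mouth between -0.08 and 0.08 m and z of cap1 in the frame of hopper_mouth between -0.065 and -0.005 m and x of cap2 in the frame of hopper_mouth between -0.08 and 0.08 m and y of cap2 in the frame of hopper_mouth between -0.08 and 0.08 m and z of cap2 in the frame of hopper_mouth between -0.065 and -0.005 m and x of cap3 in the frame of hopper_mouth between -0.08 and 0.08 m and y of cap3 in the frame of hopper_mouth between -0.08 and 0.08 m and z of cap3 in the frame of hopper_mouth between -0.065 and -0.005 m and x of cap4 in the frame of hopper_mouth between -0.08 and 0.08 m and y of cap4 in the frame of hopper_mouth between -0.08 and 0.08 m and z of cap4 in the frame of hopper_mouth between -0.065 and -0.005 m and x of cap5 in the frame of hopper_mouth between -0.08 and 0.08 m and y of cap5 in the frame of hopper_mouth between -0.08 and 0.08 m and z of cap5 in the frame of hopper_mouth between -0.065 and -0.005 m and angle between tray's own z axis and vertical below 0.06 rad and height (world z) of tray below 0.012 m and value of joint carriage above 0.143 m and linear speed of each of bottle0, bottle1, bottle2, bottle3, cap0, cap1, cap2, cap3, cap4, cap5, tray below 0.03 m/s); the robot touches nothing.
It fails at once if a bystander (reagent bottle, beaker) is pushed more than 3 cm or tipped over (distance of any of reagent, beaker from where it was at the start of the episode above 0.03 m or angle between any of reagent, beaker's own z axis and vertical above 0.5 rad).
Of bottle0, bottle1, bottle2, bottle3 only 2 to 4 are there at a start; the rules pass over those that are not, and their reading is None.
Of cap0, cap1, cap2, cap3, cap4, cap5 only 4 to 6 are there at a start; the rules pass over those that are not, and their reading is None.
At some moment in a run one of bottle0, bottle1, bottle2, bottle3 may be knocked a few centimetres aside while the robot is not near it.
It also fails if it takes over 210 s, if anything falls off the work surface, if the arm or the gripper's body presses on something with over 40 N, if the wrist force passes 120 N, or if a joint passes its speed limit or range.

## Working session

There is one attempt and no reset: what is moved stays moved. The work goes in short steps, Python scripts to look and compute and a shell command to move; the robot and the scene stay as the last step left them, time stands still between calls to the robot, and variables do not carry over. Pictures are saved under pics/ and viewed, at most 14 in all, crops included, and the job is handed in when it is done.

```bash
ls; mkdir -p pics
cat > h.py <<'E'
import numpy as np, cv2
from bench import arm
from scipy.spatial.transform import Rotation as R
def pose():
    s=arm.sense(); return np.array(s['position']), R.from_euler('xyz',s['tcp_rot'])
def cam(name):
    p,r=pose(); s=arm.snapshot(name)
    if 'rvec' in s:
        Rm=cv2.Rodrigues(np.array(s['rvec']))[0]; s['R']=Rm.T; s['C']=-Rm.T@np.array(s['tvec'])
    else:
        T=np.array(s['tool_from_camera']); s['R']=r.as_matrix()@T[:3,:3]; s['C']=p+r.as_matrix()@T[:3,3]
    return s
def ray(s,pt):
    v,u=pt; d=np.array([(u-s['cx'])/s['fx'],(v-s['cy'])/s['fy']]); q=d.copy()
    for _ in range(20): q=d/(1+s['k1']*(q@q))
    return s['R']@np.array([q[0],q[1],1])
def at(s,pt,z):
    d=ray(s,pt); return s['C']+d*(z-s['C'][2])/d[2]
def proj(s,X):
    c=s['R'].T@(np.array(X)-s['C']); q=c[:2]/c[2]; q=q*(1+s['k1']*(q@q))
    return s['fy']*q[1]+s['cy'], s['fx']*q[0]+s['cx']
def save(s,n): cv2.imwrite('pics/'+n+'.png',s['frame'][:,:,::-1])
def rel(target,yaw=None,Rt=None):
    p,r=pose(); t=r.inv().apply(np.array(target)-p); print('xyz',t.round(4))
    if Rt is not None: print('turn',((r.inv()*Rt).as_rotvec()/np.pi).round(4))
E
cat > a.py <<'E'
from h import *
print(arm.sense(), arm.grip_point_offset)
Z={'bottle0':0,'cap0':.003,'tray':0,'hopper_mouth':.1,'carriage_handle':.068,'nest0':.04,'nest1':.04,'nest2':.04,'nest3':.04,'reagent':0,'beaker':0}
for n in ['scene','side','wrist']:
    s=cam(n); save(s,n+'0'); print(n,s['C'].round(3))
    for q,z in Z.items():
        for m in arm.mark_of(q,s)[:7]:
            if m['confidence']>.2: print(n,q,round(m['confidence'],2),np.round(m['point']),at(s,m['point'],z).round(3)[:2])
E
python3 a.py
```

```text
pics
{'time': 0.0, 'joint_positions': array([ 1.55311021e+00,  3.59391301e-01,  1.10266947e-02, -3.59925568e-04,
       -1.22410165e+00, -2.88127470e-01]), 'joint_vel': array([-1.38392500e-03,  2.21614866e-04, -9.78695488e-05, -1.62046095e-04,
        2.20836878e-03,  1.04045188e-03]), 'joint_torque': array([ 8.20267860e-05, -5.83329213e+01,  2.93437850e+01,  6.93706244e+00,
       -5.82972541e-03,  2.74429439e-06]), 'position': array([0.2030805 , 0.64320014, 0.23034507]), 'tcp_rot': array([ 3.13989541e+00, -1.50168959e-04, -3.05936039e-01]), 'wrist_force': array([-0.33636557,  0.45557565, -0.52486474]), 'wrist_torque': array([0.00492584, 0.03985118, 0.00919196]), 'gripper_force': 0.0, 'opening': 0.08528679183429043} -0.0187
scene [1.168 0.825 0.713]
scene bottle0 0.92 [223. 304.] [0.559 0.039]
scene bottle0 0.75 [206. 338.] [0.445 0.033]
scene bottle0 0.58 [231. 359.] [0.475 0.146]
scene bottle0 0.26 [240. 458.] [0.317 0.312]
scene cap0 0.72 [286. 358.] [0.61  0.285]
scene cap0 0.72 [247. 282.] [0.655 0.086]
scene cap0 0.69 [280. 333.] [0.638 0.241]
scene cap0 0.65 [289. 322.] [0.67
[... 1801 characters left out ...]
.] [ 0.588 -0.321]
side nest1 0.97 [157. 421.] [ 0.445 -0.293]
side nest1 0.8 [146. 358.] [ 0.652 -0.299]
side nest1 0.6 [153. 402.] [ 0.505 -0.296]
side nest1 0.57 [146. 379.] [ 0.588 -0.321]
side nest2 0.97 [157. 421.] [ 0.445 -0.293]
side nest2 0.8 [146. 358.] [ 0.652 -0.299]
side nest2 0.6 [153. 402.] [ 0.505 -0.296]
side nest2 0.57 [146. 379.] [ 0.588 -0.321]
side nest3 0.97 [157. 421.] [ 0.445 -0.293]
side nest3 0.8 [146. 358.] [ 0.652 -0.299]
side nest3 0.6 [153. 402.] [ 0.505 -0.296]
side nest3 0.57 [146. 379.] [ 0.588 -0.321]
side reagent 0.8 [222. 241.] [0.781 0.188]
side reagent 0.51 [150. 401.] [ 0.539 -0.408]
side beaker 0.52 [156. 425.] [ 0.455 -0.392]
wrist [0.277 0.619 0.374]
```

View pics/scene0.png

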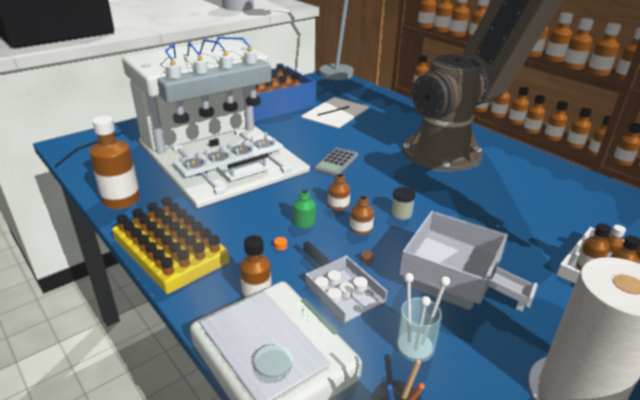

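View pics/side0.png

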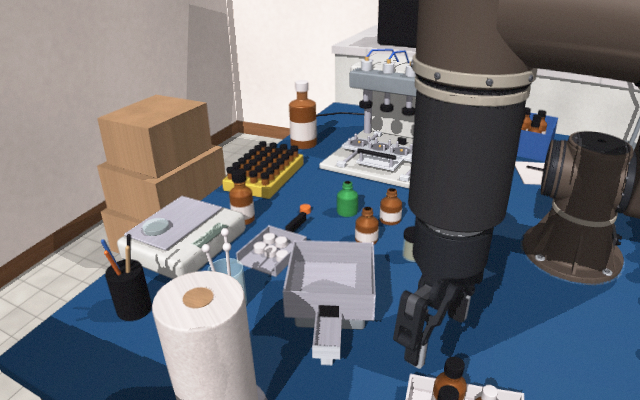

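The scene shows two amber bottles at (338,193) and (362,215), a green look-alike at (304,210) and five white caps on the tray (345,288). The hopper is at (455,250), the machine at (215,150), and there are stray orange and brown caps. The side view agrees. I'll go above the tray and look closer.

Run:
```python
from h import *
rel([.64,.27,.30],Rt=R.from_euler('xyz',[np.pi,0,-np.pi/2]))
```

```text
xyz [ 0.529   0.2249 -0.0687]
turn [ 0.     -0.      0.4027]
```

```bash
python3 -m pendant '[{"turn":[0,0,0.4027],"xyz":[0.529,0.225,-0.0687],"claw":1},{"turn":[0,0,0.4027],"xyz":[0.529,0.225,-0.0687],"claw":1},{"turn":[0,0,0.4027],"xyz":[0.529,0.225,-0.0687],"claw":1},{"turn":[0,0,0.4027],"xyz":[0.529,0.225,-0.0687],"claw":1},{"turn":[0,0,0.4027],"xyz":[0.529,0.225,-0.0687],"claw":1},{"turn":[0,0,0.4027],"xyz":[0.529,0.225,-0.0687],"claw":1},{"turn":[0,0,0.4027],"xyz":[0.529,0.225,-0.0687],"claw":1},{"turn":[0,0,0.4027],"xyz":[0.529,0.225,-0.0687],"claw":1},{"turn":[0,0,0.4027],"xyz":[0.529,0.225,-0.0687],"claw":1},{"turn":[0,0,0.4027],"xyz":[0.529,0.225,-0.0687],"claw":1}]'
python3 - <<'E'
from h import *
rel([.64,.27,.30],Rt=R.from_euler('xyz',[np.pi,0,-np.pi/2]))
E
```

```text
time: 2.63
position: [0.5188, 0.3731, 0.2814]
tcp_rot: [-3.141, 0.0, -1.562]
wrist_force: [-0.2, 1.8, 0.1]
opening: 0.0854
gripper_force: 0.0
xyz [ 0.1042 -0.1203 -0.0186]
turn [-0.0001  0.0001  0.0029]
```

```bash
python3 -m pendant '[{"turn":[0,0,0],"xyz":[0.1,-0.12,-0.018],"claw":1},{"turn":[0,0,0],"xyz":[0.1,-0.12,-0.018],"claw":1},{"turn":[0,0,0],"xyz":[0.1,-0.12,-0.018],"claw":1},{"turn":[0,0,0],"xyz":[0.1,-0.12,-0.018],"claw":1},{"turn":[0,0,0],"xyz":[0.1,-0.12,-0.018],"claw":1},{"turn":[0,0,0],"xyz":[0.1,-0.12,-0.018],"claw":1}]'
cat > b.py <<'E'
from h import *
import sys
Z={'bottle0':0,'cap0':.003,'tray':0,'hopper_mouth':.1,'carriage_handle':.068,'nest0':.04,'reagent':0,'beaker':0}
s=cam(sys.argv[1]); save(s,sys.argv[2])
print(s['C'].round(3))
for q in sys.argv[3:]:
    for m in arm.mark_of(q,s)[:7]:
        if m['confidence']>.2: print(q,round(m['confidence'],2),np.round(m['point']),at(s,m['point'],Z[q]).round(4)[:2])
E
python3 b.py wrist w1 tray cap0 bottle0 reagent hopper_mouth; python3 b.py scene s1 beaker bottle0
```

```text
time: 3.13
position: [0.6403, 0.2747, 0.2981]
tcp_rot: [3.141, -0.0, -1.559]
wrist_force: [-0.8, 0.3, -0.5]
opening: 0.0853
gripper_force: 0.0
[0.641 0.196 0.441]
tray 0.59 [151. 319.] [0.6379 0.276 ]
cap0 0.97 [114. 405.] [0.5351 0.2289]
cap0 0.95 [122. 319.] [0.638  0.2405]
cap0 0.92 [157. 344.] [0.6066 0.2828]
cap0 0.75 [118. 294.] [0.6691 0.2366]
cap0 0.72 [281. 323.] [0.6304 0.4589]
cap0 0.71 [154. 292.] [0.671 0.28 ]
cap0 0.67 [152. 314.] [0.644  0.2778]
bottle0 0.79 [ 30. 472.] [0.4636 0.1336]
reagent 0.92 [ 61. 197.] [0.7824 0.1715]
reagent 0.4 [119. 291.] [0.6725 0.2379]
hopper_mouth 0.88 [267. 496.] [0.4443 0.3828]
[1.168 0.825 0.713]
beaker 0.84 [346. 416.] [0.6318 0.4611]
beaker 0.47 [163. 194.] [ 0.6252 -0.3868]
bottle0 0.91 [225. 304.] [0.5635 0.047 ]
bottle0 0.85 [231. 362.] [0.4702 0.1491]
bottle0 0.8 [201. 338.] [0.4303 0.0186]
```

View pics/w1.png

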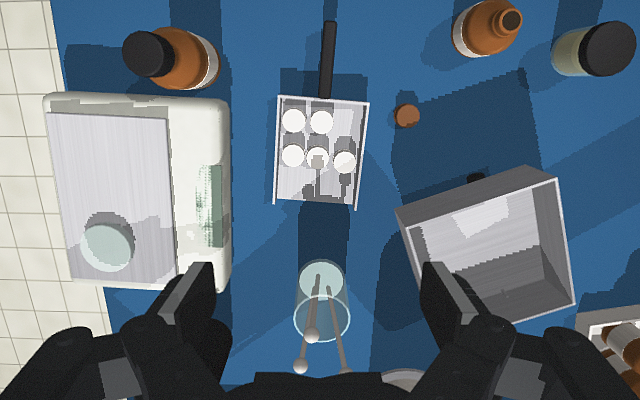

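The wrist view shows the tray with five caps. Its handle runs from base (325,97) to tip (330,20), the beaker is at (322,300) and the hopper at (490,245). Measuring the handle next.

```bash
cat > c.py <<'E'
from h import *
s=cam('wrist')
g=cv2.cvtColor(s['frame'],cv2.COLOR_RGB2GRAY)
m=(g[12:100,305:350]<45).astype(np.uint8)
n,l,st,ce=cv2.connectedComponentsWithStats(m)
i=1+np.argmax(st[1:,4]); vs,us=np.where(l==i); print(st[i])
for row in range(vs.min()+12,vs.max()-3):pass
for name,pt in dict(base=(97,325),tip=(20,330)).items(): print(name,at(s,pt,.038)[:2])
P=np.array([at(s,(v+12,u+305),.038)[:2] for v,u in zip(vs,us)])
print(P.min(0),P.max(0))
c,ax,an=cv2.minAreaRect(P.astype(np.float32)*1000); print(c,ax,an)
Q=np.array([at(s,p,.027)[:2] for p in [(96,278),(103,370),(210,357),(205,273)]]); print(Q)
b=(Q[0]+Q[1])/2; w=Q[1]-Q[0]; print('yaw walls',np.degrees(np.arctan2(w[1],w[0])), [np.degrees(np.arctan2(*(a)[::-1])) for a in (Q[3]-Q[0],Q[2]-Q[1])])
d=np.array([np.cos(t:=np.arctan2(w[1],w[0])+np.pi/2),np.sin(t)]); 
if d[1]<0:d=-d
print('handle mid',b-d*.04,'centre',b+d*.065,'x dir deg',np.degrees(np.arctan2(d[1],d[0])))
h=np.array([at(s,p,.1)[:2] for p in [(165,538),(209,397),(177,556),(303,573)]]); print('hop',h)
E
python3 c.py
```

```text
[ 12   6  19  78 314]
base [0.63112046 0.21235206]
tip [0.62770112 0.13463117]
[0.62231151 0.13266083] [0.64014065 0.21034258]
(631.697265625, 171.47149658203125) (78.32463073730469, 15.135308265686035) 86.58069610595703
[[0.6838654  0.21249979]
 [0.57977001 0.21836371]
 [0.58809596 0.34727754]
 [0.69207396 0.34252309]]
yaw walls 176.77581302135434 [np.float64(86.38762473897155), np.float64(86.30466036290089)]
handle mid [0.62956798 0.17549507] centre [0.6354735  0.28032886] x dir deg 86.77581302135428
hop [[0.4186972  0.27055928]
 [0.55621504 0.31927967]
 [0.39742127 0.28246632]
 [0.34278237 0.43028753]]
```

```bash
python3 -m pendant '[{"turn":[0,0,0.0228],"xyz":[0.1016,0.0108,0.15],"claw":0},{"turn":[0,0,0.0228],"xyz":[0.1016,0.0108,0.15],"claw":0},{"turn":[0,0,0.0228],"xyz":[0.1016,0.0108,0.15],"claw":0},{"turn":[0,0,0.0228],"xyz":[0.1016,0.0108,0.15],"claw":0},{"turn":[0,0,0.0228],"xyz":[0.1016,0.0108,0.15],"claw":0},{"turn":[0,0,0.0228],"xyz":[0.1016,0.0108,0.22],"claw":0},{"turn":[0,0,0.0228],"xyz":[0.1016,0.0108,0.22],"claw":0},{"turn":[0,0,0.0228],"xyz":[0.1016,0.0108,0.255],"claw":0},{"turn":[0,0,0.0228],"xyz":[0.1016,0.0108,0.286],"claw":0},{"turn":[0,0,0.0228],"xyz":[0.1016,0.0108,0.287],"claw":0}]' && python3 -m pendant '[{"turn":[0,0,0],"xyz":[0,0,0],"claw":0},{"turn":[0,0,0],"xyz":[0,0,0],"claw":-1},{"turn":[0,0,0],"xyz":[0,0,0],"claw":-1},{"turn":[0,0,0],"xyz":[0,0,0],"claw":-1},{"turn":[0,0,0],"xyz":[0,0,0],"claw":-1},{"turn":[0,0,0],"xyz":[0,0,0],"claw":-1},{"turn":[0,0,0],"xyz":[0,0,0],"claw":-1}]'
```

```text
time: 4.47
position: [0.6258, 0.1729, 0.0056]
tcp_rot: [3.133, -0.005, -1.628]
wrist_force: [-2.0, -1.1, -0.4]
opening: 0.0426
gripper_force: 0.0
time: 5.05
position: [0.6313, 0.1755, 0.0143]
tcp_rot: [-3.138, 0.002, -1.627]
wrist_force: [-0.4, 1.2, 7.5]
opening: 0.0127
gripper_force: 61.1
```

```bash
python3 -m pendant '[{"turn":[0,0,0],"xyz":[0,0,-0.004],"claw":-1},{"turn":[0,0,0],"xyz":[0,0,-0.012],"claw":-1},{"turn":[0,0,0],"xyz":[0,0,-0.024],"claw":-1},{"turn":[0,0,0],"xyz":[0,0,-0.042],"claw":-1},{"turn":[0,0,0],"xyz":[0,0,-0.062],"claw":-1},{"turn":[0,0,0],"xyz":[0,0,-0.085],"claw":-1},{"turn":[0,0,0],"xyz":[0,0,-0.105],"claw":-1},{"turn":[0,0,0],"xyz":[0,0,-0.12],"claw":-1},{"turn":[0,0,0],"xyz":[0,0,-0.13],"claw":-1},{"turn":[0,0,0],"xyz":[0,0,-0.13],"claw":-1}]'
cat > d.py <<'E'
from h import *
p,r=pose(); th0=np.degrees(0)
a=np.radians(109.5); d=np.array([np.cos(a),np.sin(a),0]); L=np.array([.444,.383,.128])-.03*d
TT=R.from_rotvec([np.pi,0,0]); TT=R.from_euler('z',180,degrees=True)*TT
pt=np.array([-.1025,0,.0143])
for th in [0,10,20,30,40,50]:
    Rt=R.from_euler('z',109.5,degrees=True)*R.from_euler('y',th,degrees=True)
    P=L+Rt.apply(pt-np.array([.065,0,0]))
    print(th,P.round(3),r.inv().apply(P-p).round(4),((r.inv()*Rt*TT).as_rotvec()/np.pi).round(4))
E
python3 d.py; python3 b.py scene s2
```

```text
time: 5.88
position: [0.6309, 0.1752, 0.1451]
tcp_rot: [-3.138, 0.002, -1.627]
wrist_force: [0.6, -0.6, -1.5]
opening: 0.0129
gripper_force: 59.9
0 [0.51  0.197 0.142] [-0.0148  0.122   0.0024] [-0.0014  0.0004 -0.1263]
10 [0.508 0.202 0.171] [-0.0195  0.1238 -0.0265] [ 0.0096  0.0553 -0.1261]
20 [0.505 0.211 0.199] [-0.0288  0.1276 -0.054 ] [ 0.0207  0.1101 -0.1252]
30 [0.5   0.225 0.224] [-0.0423  0.1331 -0.0794] [ 0.0317  0.1649 -0.1237]
40 [0.494 0.242 0.247] [-0.0597  0.1403 -0.1019] [ 0.0427  0.2197 -0.1216]
50 [0.486 0.264 0.266] [-0.0804  0.1489 -0.1208] [ 0.0538  0.2745 -0.1187]
[1.168 0.825 0.713]
```

View pics/s2.png

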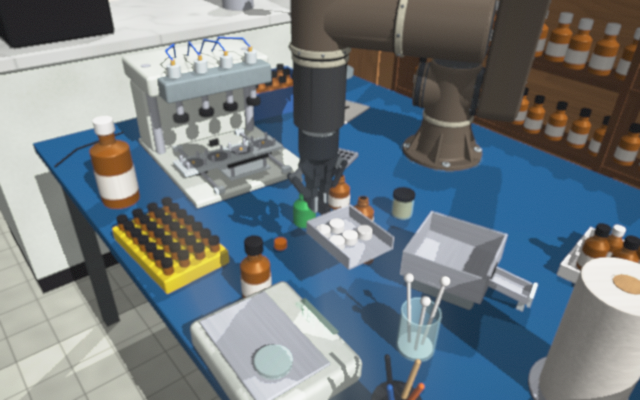

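```bash
python3 -m pendant '[{"turn":[0,0,-0.006],"xyz":[-0.0008,0.006,0],"claw":-1},{"turn":[0,0,-0.018],"xyz":[-0.002,0.017,0],"claw":-1},{"turn":[0,0,-0.034],"xyz":[-0.004,0.033,0],"claw":-1},{"turn":[0,0,-0.052],"xyz":[-0.006,0.051,0],"claw":-1},{"turn":[0,0,-0.071],"xyz":[-0.008,0.07,0],"claw":-1},{"turn":[0,0,-0.09],"xyz":[-0.011,0.088,0],"claw":-1},{"turn":[0,0,-0.107],"xyz":[-0.013,0.104,0],"claw":-1},{"turn":[0,0,-0.119],"xyz":[-0.014,0.115,0],"claw":-1},{"turn":[0,0,-0.126],"xyz":[-0.0148,0.122,0],"claw":-1},{"turn":[0,0,-0.126],"xyz":[-0.0148,0.122,0],"claw":-1}]'; python3 d.py; python3 b.py scene s3
```

```text
time: 6.77
position: [0.5074, 0.1963, 0.1413]
tcp_rot: [3.14, -0.0, -1.23]
wrist_force: [-0.7, -0.4, -1.9]
opening: 0.0129
gripper_force: 59.9
0 [0.51  0.197 0.142] [ 0.0003 -0.0026 -0.001 ] [ 0.0004 -0.0001  0.0002]
10 [0.508 0.202 0.171] [-0.0047 -0.0026 -0.0299] [0.0003 0.0555 0.0002]
20 [0.505 0.211 0.199] [-0.0147 -0.0025 -0.0574] [0.0003 0.1111 0.0003]
30 [0.5   0.225 0.224] [-0.0293 -0.0025 -0.0828] [0.0003 0.1666 0.0003]
40 [0.494 0.242 0.247] [-0.048  -0.0025 -0.1053] [0.0003 0.2222 0.0003]
50 [0.486 0.264 0.266] [-0.0704 -0.0025 -0.1242] [0.0003 0.2777 0.0004]
[1.168 0.825 0.713]
```

View pics/s3.png

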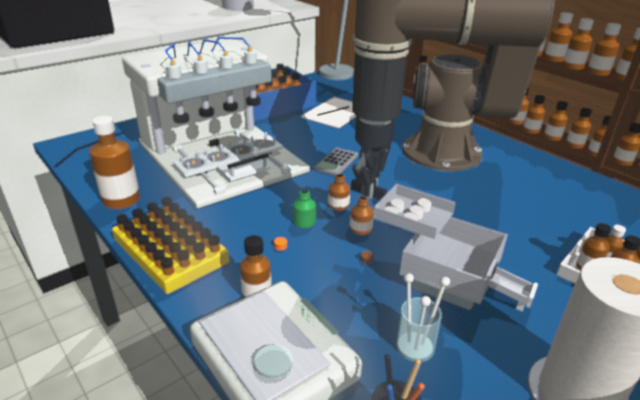

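The tray is level at (412,208), with its lip over the hopper's near side. Tipping now.

```bash
python3 -m pendant '[{"turn":[0,0.0277,0],"xyz":[-0.002,-0.0025,-0.016],"claw":-1},{"turn":[0,0.0555,0],"xyz":[-0.0047,-0.0025,-0.03],"claw":-1},{"turn":[0,0.083,0],"xyz":[-0.009,-0.0025,-0.044],"claw":-1},{"turn":[0,0.111,0],"xyz":[-0.0147,-0.0025,-0.0574],"claw":-1},{"turn":[0,0.139,0],"xyz":[-0.0215,-0.0025,-0.0705],"claw":-1},{"turn":[0,0.1666,0],"xyz":[-0.0293,-0.0025,-0.083],"claw":-1},{"turn":[0,0.194,0],"xyz":[-0.038,-0.0025,-0.0945],"claw":-1},{"turn":[0,0.222,0],"xyz":[-0.048,-0.0025,-0.1053],"claw":-1},{"turn":[0,0.25,0],"xyz":[-0.059,-0.0025,-0.115],"claw":-1},{"turn":[0,0.2777,0],"xyz":[-0.07,-0.0025,-0.124],"claw":-1}]' && python3 -m pendant '[{"turn":[0,0,0],"xyz":[0,0,0],"claw":-1},{"turn":[0,0,0],"xyz":[0,0,0],"claw":-1},{"turn":[0,0,0],"xyz":[0,0,0],"claw":-1},{"turn":[0,0,0],"xyz":[0,0,0],"claw":-1},{"turn":[0,0,0],"xyz":[0,0,0],"claw":-1},{"turn":[0,0,0],"xyz":[0,0,0],"claw":-1}]'; python3 b.py scene s4 cap0; python3 d.py
```

```text
time: 7.65
position: [0.4884, 0.2647, 0.2664]
tcp_rot: [-3.138, -0.875, -1.235]
wrist_force: [-0.3, -0.3, -1.4]
opening: 0.0127
gripper_force: 60.0
time: 8.15
position: [0.4881, 0.2625, 0.2662]
tcp_rot: [-3.14, -0.871, -1.234]
wrist_force: [-0.0, -0.7, -2.0]
opening: 0.0129
gripper_force: 60.0
[1.168 0.825 0.713]
cap0 0.73 [161. 191.] [ 0.6312 -0.398 ]
cap0 0.67 [259. 483.] [0.3357 0.3904]
cap0 0.67 [256. 368.] [0.5273 0.2284]
cap0 0.64 [270. 484.] [0.363  0.4136]
cap0 0.6 [277. 481.] [0.3878 0.4232]
cap0 0.54 [264. 454.] [0.3989 0.3621]
cap0 0.48 [273. 448.] [0.4313 0.373 ]
0 [0.51  0.197 0.142] [-0.0501  0.0013  0.1328] [ 1.000e-04 -2.773e-01 -7.000e-04]
10 [0.508 0.202 0.171] [-0.0312  0.0013  0.1104] [ 1.000e-04 -2.218e-01 -7.000e-04]
20 [0.505 0.211 0.199] [-0.0166  0.0013  0.085 ] [ 0.0002 -0.1662 -0.0007]
30 [0.5   0.225 0.224] [-0.0065  0.0013  0.0575] [ 0.0002 -0.1107 -0.0007]
40 [0.494 0.242 0.247] [-0.0014  0.0013  0.0287] [ 0.0003 -0.0551 -0.0006]
50 [0.486 0.264 0.266] [-0.0014  0.0014 -0.0006] [ 0.0004  0.0004 -0.0006]
```

View pics/s4.png

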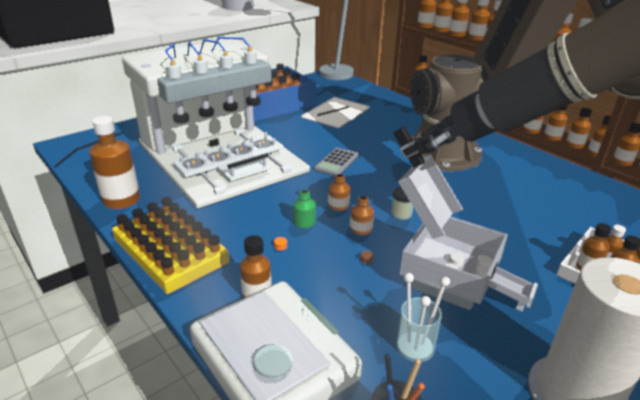

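All five caps are in the hopper, seen at (483,259), (484,270), (481,277), (454,264) and (448,273), and the tray is empty. Untilting now and carrying the tray back.

```bash
python3 -m pendant '[{"turn":[0,-0.0277,0],"xyz":[-0.001,0.0013,0.014],"claw":-1},{"turn":[0,-0.0555,0],"xyz":[-0.0014,0.0013,0.0287],"claw":-1},{"turn":[0,-0.083,0],"xyz":[-0.004,0.0013,0.043],"claw":-1},{"turn":[0,-0.111,0],"xyz":[-0.0065,0.0013,0.0575],"claw":-1},{"turn":[0,-0.139,0],"xyz":[-0.0115,0.0013,0.071],"claw":-1},{"turn":[0,-0.166,0],"xyz":[-0.0166,0.0013,0.085],"claw":-1},{"turn":[0,-0.2218,0],"xyz":[-0.0312,0.0013,0.11],"claw":-1},{"turn":[0,-0.2773,0],"xyz":[-0.05,0.0013,0.133],"claw":-1},{"turn":[0,-0.2773,0],"xyz":[-0.05,0.0013,0.133],"claw":-1},{"turn":[0,-0.2773,0],"xyz":[-0.05,0.0013,0.133],"claw":-1}]'
python3 - <<'E'
from h import *
rel([.631,.1755,.145],Rt=R.from_euler('xyz',[np.pi,0,-1.627]))
E
```

```text
time: 9.08
position: [0.5098, 0.1945, 0.1418]
tcp_rot: [3.141, 0.006, -1.236]
wrist_force: [0.5, -0.0, -0.9]
opening: 0.013
gripper_force: 60.0
xyz [ 0.0578 -0.1083 -0.0036]
turn [0.0005 0.0017 0.1244]
```

Back to the start spot, down to about 1 mm above its bench height, then release and rise.

```bash
python3 -m pendant '[{"turn":[0,0.0017,0.03],"xyz":[0.014,-0.027,0],"claw":-1},{"turn":[0,0.0017,0.06],"xyz":[0.028,-0.054,0],"claw":-1},{"turn":[0,0.0017,0.09],"xyz":[0.042,-0.081,0],"claw":-1},{"turn":[0,0.0017,0.1244],"xyz":[0.0578,-0.108,0],"claw":-1},{"turn":[0,0.0017,0.1244],"xyz":[0.0578,-0.108,0.03],"claw":-1},{"turn":[0,0.0017,0.1244],"xyz":[0.0578,-0.108,0.06],"claw":-1},{"turn":[0,0.0017,0.1244],"xyz":[0.0578,-0.108,0.09],"claw":-1},{"turn":[0,0.0017,0.1244],"xyz":[0.0578,-0.108,0.11],"claw":-1},{"turn":[0,0.0017,0.1244],"xyz":[0.0578,-0.108,0.12],"claw":-1},{"turn":[0,0.0017,0.1244],"xyz":[0.0578,-0.108,0.12],"claw":-1}]'
python3 - <<'E'
from h import *
rel([.631,.1755,.0145],Rt=R.from_euler('xyz',[np.pi,0,-1.627]))
E
```

```text
time: 9.92
position: [0.6295, 0.1774, 0.0197]
tcp_rot: [3.139, -0.009, -1.623]
wrist_force: [1.0, -0.4, -1.5]
opening: 0.0132
gripper_force: 59.9
xyz [ 0.0018 -0.0016  0.0052]
turn [ 0.0007 -0.003   0.0014]
```

```bash
python3 -m pendant '[{"turn":[0,0,0],"xyz":[0,0,0.003],"claw":-1},{"turn":[0,0,0],"xyz":[0,0,0.0055],"claw":-1},{"turn":[0,0,0],"xyz":[0,0,0.0055],"claw":-1},{"turn":[0,0,0],"xyz":[0,0,0.0055],"claw":0},{"turn":[0,0,0],"xyz":[0,0,0.0055],"claw":0},{"turn":[0,0,0],"xyz":[0,0,0.0055],"claw":0},{"turn":[0,0,0],"xyz":[0,0,-0.03],"claw":0},{"turn":[0,0,0],"xyz":[0,0,-0.07],"claw":0},{"turn":[0,0,0],"xyz":[0,0,-0.11],"claw":0},{"turn":[0,0,0],"xyz":[0,0,-0.15],"claw":0}]'
python3 - <<'E'
from h import *
rel([.5,-.11,.25],Rt=R.from_euler('xyz',[np.pi,0,-.05]))
E
```

```text
time: 10.75
position: [0.6306, 0.1791, 0.1743]
tcp_rot: [-3.14, -0.006, -1.622]
wrist_force: [0.3, 1.6, -0.5]
opening: 0.0425
gripper_force: 0.0
xyz [ 0.2959  0.1154 -0.074 ]
turn [ 0.0011 -0.002  -0.5005]
```

```bash
python3 -m pendant '[{"turn":[0,0,-0.5],"xyz":[0.296,0.115,-0.074],"claw":0},{"turn":[0,0,-0.5],"xyz":[0.296,0.115,-0.074],"claw":0},{"turn":[0,0,-0.5],"xyz":[0.296,0.115,-0.074],"claw":0},{"turn":[0,0,-0.5],"xyz":[0.296,0.115,-0.074],"claw":0},{"turn":[0,0,-0.5],"xyz":[0.296,0.115,-0.074],"claw":0},{"turn":[0,0,-0.5],"xyz":[0.296,0.115,-0.074],"claw":0},{"turn":[0,0,-0.5],"xyz":[0.296,0.115,-0.074],"claw":0},{"turn":[0,0,-0.5],"xyz":[0.296,0.115,-0.074],"claw":0},{"turn":[0,0,-0.5],"xyz":[0.296,0.115,-0.074],"claw":0},{"turn":[0,0,-0.5],"xyz":[0.296,0.115,-0.074],"claw":0}]' && python3 -m pendant '[{"turn":[0,0,-0.1],"xyz":[0,0,0],"claw":0},{"turn":[0,0,-0.1],"xyz":[0,0,0],"claw":0},{"turn":[0,0,-0.1],"xyz":[0,0,0],"claw":0}]'; python3 b.py wrist w2 carriage_handle nest0 bottle0
```

```text
time: 11.58
position: [0.4999, -0.1117, 0.2494]
tcp_rot: [3.137, -0.006, -0.374]
wrist_force: [1.0, -0.2, -0.7]
opening: 0.0429
gripper_force: 0.0
time: 11.83
position: [0.5005, -0.1101, 0.2484]
tcp_rot: [3.135, -0.003, -0.057]
wrist_force: [-0.6, 0.2, -0.6]
opening: 0.043
gripper_force: 0.0
[ 0.577 -0.115  0.392]
carriage_handle 0.85 [103. 414.] [ 0.5574 -0.2016]
nest0 0.86 [208. 508.] [ 0.4419 -0.3128]
nest0 0.73 [ 65. 533.] [ 0.5852 -0.3221]
nest0 0.59 [142. 517.] [ 0.5118 -0.3142]
bottle0 0.9 [216. 200.] [0.4372 0.0291]
bottle0 0.89 [201. 106.] [0.4628 0.1377]
bottle0 0.55 [112. 179.] [0.5578 0.0338]
```

View pics/w2.png

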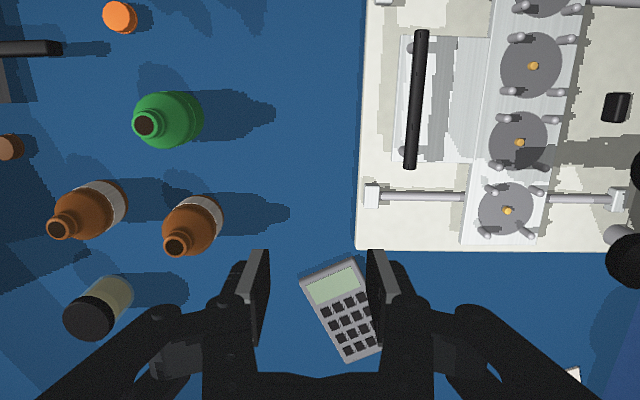

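The wrist view shows the bar from (422,30) to (410,168) and nest pins at (533,66), (519,142) and (507,210). That puts the nests' yaw at about -3.7° and the bar at (0.557, -0.203), so I'll grip it and draw it out.

```bash
python3 -m pendant '[{"turn":[0,0,0.0025],"xyz":[0.0617,0.0891,0.04],"claw":0},{"turn":[0,0,0.0025],"xyz":[0.0617,0.0891,0.08],"claw":0},{"turn":[0,0,0.0025],"xyz":[0.0617,0.0891,0.1],"claw":0},{"turn":[0,0,0.0025],"xyz":[0.0617,0.0891,0.1],"claw":0},{"turn":[0,0,0.0025],"xyz":[0.0617,0.0891,0.13],"claw":0},{"turn":[0,0,0.0025],"xyz":[0.0617,0.0891,0.16],"claw":0},{"turn":[0,0,0.0025],"xyz":[0.0617,0.0891,0.185],"claw":0},{"turn":[0,0,0.0025],"xyz":[0.0617,0.0891,0.196],"claw":0},{"turn":[0,0,0.0025],"xyz":[0.0617,0.0891,0.197],"claw":0},{"turn":[0,0,0.0025],"xyz":[0.0617,0.0891,0.197],"claw":0}]' && python3 -m pendant '[{"turn":[0,0,0],"xyz":[0,0,0],"claw":-1},{"turn":[0,0,0],"xyz":[0,0,0],"claw":-1},{"turn":[0,0,0],"xyz":[0,0,0],"claw":-1},{"turn":[0,0,0],"xyz":[0,0,0],"claw":-1},{"turn":[0,0,0],"xyz":[0,0,0],"claw":-1}]'
```

```text
time: 12.87
position: [0.557, -0.204, 0.0517]
tcp_rot: [3.135, -0.001, -0.072]
wrist_force: [0.6, -0.9, 1.1]
opening: 0.0428
gripper_force: 0.0
time: 13.28
position: [0.5581, -0.2039, 0.0534]
tcp_rot: [3.135, -0.005, -0.071]
wrist_force: [-1.0, 2.9, 7.2]
opening: 0.0108
gripper_force: 58.5
```

```bash
python3 -m pendant '[{"turn":[0,0,0],"xyz":[0,-0.006,0],"claw":-1},{"turn":[0,0,0],"xyz":[0,-0.012,0],"claw":-1},{"turn":[0,0,0],"xyz":[0,-0.018,0],"claw":-1},{"turn":[0,0,0],"xyz":[0,-0.024,0],"claw":-1},{"turn":[0,0,0],"xyz":[0,-0.03,0],"claw":-1}]' && python3 -m pendant '[{"turn":[0,0,0],"xyz":[0,-0.005,0],"claw":-1},{"turn":[0,0,0],"xyz":[0,-0.01,0],"claw":-1},{"turn":[0,0,0],"xyz":[0,-0.015,0],"claw":-1}]'&& python3 -m pendant '[{"turn":[0,0,0],"xyz":[0,-0.005,0],"claw":-1},{"turn":[0,0,0],"xyz":[0,-0.01,0],"claw":-1},{"turn":[0,0,0],"xyz":[0,-0.015,0],"claw":-1}]'
```

```text
time: 13.7
position: [0.5603, -0.1745, 0.0534]
tcp_rot: [3.134, -0.005, -0.071]
wrist_force: [-0.2, -3.0, 7.4]
opening: 0.0107
gripper_force: 59.0
time: 13.95
position: [0.5614, -0.1595, 0.0534]
tcp_rot: [3.135, -0.005, -0.071]
wrist_force: [-0.9, -2.4, 9.1]
opening: 0.011
gripper_force: 59.0
time: 14.2
position: [0.5625, -0.1445, 0.0534]
tcp_rot: [3.135, -0.006, -0.071]
wrist_force: [-1.7, -2.7, 8.8]
opening: 0.0111
gripper_force: 59.1
```

```bash
python3 -m pendant '[{"turn":[0,0,0],"xyz":[0,-0.005,0],"claw":-1},{"turn":[0,0,0],"xyz":[0,-0.01,0],"claw":-1},{"turn":[0,0,0],"xyz":[0,-0.015,0],"claw":-1}]' && python3 -m pendant '[{"turn":[0,0,0],"xyz":[0,-0.005,0],"claw":-1},{"turn":[0,0,0],"xyz":[0,-0.01,0],"claw":-1},{"turn":[0,0,0],"xyz":[0,-0.015,0],"claw":-1}]'
```

```text
time: 14.45
position: [0.5637, -0.1295, 0.0534]
tcp_rot: [3.135, -0.006, -0.071]
wrist_force: [-0.9, -2.1, 9.6]
opening: 0.0109
gripper_force: 59.2
time: 14.7
position: [0.5648, -0.1145, 0.0534]
tcp_rot: [3.135, -0.006, -0.071]
wrist_force: [-2.0, -3.6, 11.4]
opening: 0.0107
gripper_force: 59.3
```

```bash
python3 -m pendant '[{"turn":[0,0,0],"xyz":[0,-0.004,0],"claw":-1},{"turn":[0,0,0],"xyz":[0,-0.008,0],"claw":-1},{"turn":[0,0,0],"xyz":[0,-0.008,0],"claw":-1}]'
```

```text
time: 14.95
position: [0.5655, -0.1059, 0.0534]
tcp_rot: [3.135, -0.006, -0.07]
wrist_force: [-2.9, 2.7, 11.4]
opening: 0.0108
gripper_force: 59.5
```

```bash
python3 -m pendant '[{"turn":[0,0,0],"xyz":[0,-0.004,0],"claw":-1},{"turn":[0,0,0],"xyz":[0,-0.008,0],"claw":-1},{"turn":[0,0,0],"xyz":[0,-0.008,0],"claw":-1},{"turn":[0,0,0],"xyz":[0,-0.008,0],"claw":-1}]';python3 -m pendant '[{"turn":[0,0,0],"xyz":[0,-0.004,0],"claw":-1},{"turn":[0,0,0],"xyz":[0,-0.006,0],"claw":-1},{"turn":[0,0,0],"xyz":[0,-0.006,0],"claw":-1},{"turn":[0,0,0],"xyz":[0,-0.006,0],"claw":-1}]'
```

```text
time: 15.28
position: [0.5661, -0.098, 0.0534]
tcp_rot: [3.136, -0.006, -0.07]
wrist_force: [-2.7, 2.0, 13.1]
opening: 0.0104
gripper_force: 59.5
time: 15.62
position: [0.5662, -0.0964, 0.0534]
tcp_rot: [3.131, -0.005, -0.07]
wrist_force: [2.0, -25.3, 6.8]
opening: 0.0107
gripper_force: 59.6
```

The stop is reached: the bar is at (0.566, -0.0965) with carriage = 0. I'll release, rise and look at the nests.

```bash
python3 -m pendant '[{"turn":[0,0,0],"xyz":[0,0.007,0],"claw":-1},{"turn":[0,0,0],"xyz":[0,0.007,0],"claw":-1}]' && python3 -m pendant '[{"turn":[0,0,0],"xyz":[0,0,0],"claw":0},{"turn":[0,0,0],"xyz":[0,0,0],"claw":0},{"turn":[0,0,0],"xyz":[0,0,0],"claw":0},{"turn":[0,0,0],"xyz":[0,0,-0.03],"claw":1},{"turn":[0,0,0],"xyz":[0,0,-0.07],"claw":1},{"turn":[0,0,0],"xyz":[0.01,0.02,-0.11],"claw":1},{"turn":[0,0,0],"xyz":[0.01,0.04,-0.15],"claw":1},{"turn":[0,0,0],"xyz":[0.01,0.07,-0.19],"claw":1},{"turn":[0,0,0],"xyz":[0.01,0.07,-0.23],"claw":1},{"turn":[0,0,0],"xyz":[0.01,0.07,-0.23],"claw":1}]'; python3 b.py wrist w3 carriage_handle nest0 bottle0
```

```text
time: 15.78
position: [0.5659, -0.1007, 0.0534]
tcp_rot: [3.135, -0.006, -0.071]
wrist_force: [-1.6, -1.1, 11.3]
opening: 0.0111
gripper_force: 60.3
time: 16.62
position: [0.5707, -0.1702, 0.2881]
tcp_rot: [3.134, -0.01, -0.072]
wrist_force: [1.5, -0.0, 0.7]
opening: 0.085
gripper_force: 0.0
[ 0.646 -0.176  0.432]
carriage_handle 0.63 [174. 250.] [ 0.5643 -0.1012]
nest0 0.96 [ 69. 363.] [ 0.6615 -0.2275]
nest0 0.81 [256. 354.] [ 0.4474 -0.2094]
nest0 0.56 [201. 356.] [ 0.5169 -0.2149]
nest0 0.55 [136. 360.] [ 0.5918 -0.2214]
bottle0 0.97 [176. 155.] [0.556  0.0316]
bottle0 0.67 [248.  89.] [0.4646 0.142 ]
bottle0 0.6 [261. 178.] [0.4363 0.0252]
```

View pics/w3.png

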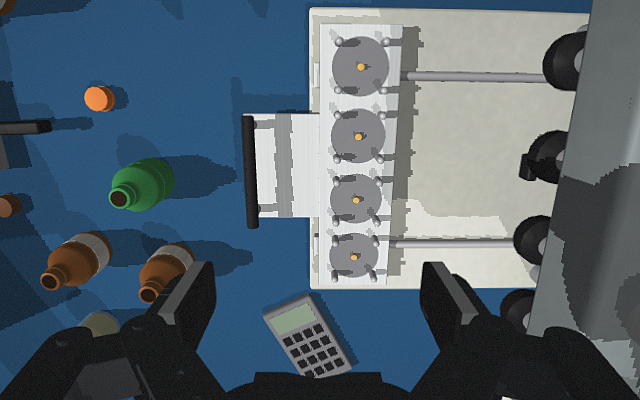

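```bash
cat > n.py <<'E'
from h import *
s=cam('wrist'); hsv=cv2.cvtColor(s['frame'],cv2.COLOR_RGB2HSV)
P=[]
for v,u in [(66,361),(137,358),(200,356),(257,354)]:
    w=hsv[v-12:v+13,u-12:u+13]; m=(w[...,1]>120)&(w[...,0]<30)&(w[...,2]>90)
    y,x=np.where(m); c=(v-12+y.mean(),u-12+x.mean()); P.append(at(s,c,.045)[:2]); print(len(y),np.round(c,1),P[-1].round(4))
P=np.array(P); c=P.mean(0); d=P[0]-P[3]; print('centre',c,'len',np.linalg.norm(d),'yaw',np.arctan2(d[1],d[0]))
E
python3 n.py
```

```text
48 [ 61.7 364.1] [ 0.664  -0.2243]
40 [133.2 361.1] [ 0.5926 -0.2187]
35 [198.  358.7] [ 0.5207 -0.2135]
35 [255.7 356. ] [ 0.4493 -0.2079]
centre [ 0.55665894 -0.21612365] len 0.21536618838037266 yaw -0.07656032789367705
```

The view shows four free nests with pins at columns 354–364, and the bar at (250,170). The fit gives the row centre (0.557, -0.216) and yaw -0.075, which agrees with the stop and bar position. Now bottle A at (0.437, 0.027).

Run:
```python
from h import *
rel([.4368,.027,.15],Rt=R.from_euler('xyz',[np.pi,0,-1.646]))
```

```text
xyz [-0.1451 -0.1858  0.1291]
turn [ 0.0014 -0.0015  0.5013]
```

```bash
python3 -m pendant '[{"turn":[0,0,0.5],"xyz":[-0.145,-0.186,0.08],"claw":1},{"turn":[0,0,0.5],"xyz":[-0.145,-0.186,0.08],"claw":1},{"turn":[0,0,0.5],"xyz":[-0.145,-0.186,0.08],"claw":1},{"turn":[0,0,0.5],"xyz":[-0.145,-0.186,0.08],"claw":1},{"turn":[0,0,0.5],"xyz":[-0.145,-0.186,0.08],"claw":1},{"turn":[0,0,0.5],"xyz":[-0.145,-0.186,0.08],"claw":1},{"turn":[0,0,0.5],"xyz":[-0.145,-0.186,0.08],"claw":1},{"turn":[0,0,0.5],"xyz":[-0.145,-0.186,0.08],"claw":1},{"turn":[0,0,0.5],"xyz":[-0.145,-0.186,0.08],"claw":1},{"turn":[0,0,0.5],"xyz":[-0.145,-0.186,0.08],"claw":1}]' && python3 -m pendant '[{"turn":[0,0,0.11],"xyz":[0,0,0],"claw":1},{"turn":[0,0,0.11],"xyz":[0,0,0],"claw":1},{"turn":[0,0,0.11],"xyz":[0,0,0],"claw":1},{"turn":[0,0,0.11],"xyz":[0,0,0],"claw":1}]'
cat > g.py <<'E'
from h import *
s=cam('wrist'); save(s,'w4')
for n in ['bottle0']:
  for m in arm.mark_of(n,s)[:5]: print(m['confidence'],np.round(m['point']),at(s,m['point'],0).round(4))
rel([.4368,.027,.02],Rt=R.from_euler('xyz',[np.pi,0,-1.646]))
E
python3 g.py
```

```text
time: 17.7
position: [0.4365, 0.0276, 0.1985]
tcp_rot: [3.138, -0.007, -1.252]
wrist_force: [-0.1, -0.4, 0.2]
opening: 0.0858
gripper_force: 0.0
time: 18.03
position: [0.4368, 0.027, 0.1986]
tcp_rot: [3.141, -0.007, -1.598]
wrist_force: [0.1, 0.1, 0.0]
opening: 0.0851
gripper_force: 0.0
0.82 [174. 312.] [0.4416 0.0316 0.    ]
0.72 [272. 294.] [0.465  0.1395 0.    ]
xyz [-0.0012  0.0002  0.1789]
turn [ 0.     -0.0023  0.0178]
```

```bash
python3 -m pendant '[{"turn":[0,-0.002,0.0178],"xyz":[-0.003,-0.001,0.04],"claw":1},{"turn":[0,-0.002,0.0178],"xyz":[-0.003,-0.001,0.08],"claw":1},{"turn":[0,-0.002,0.0178],"xyz":[-0.003,-0.001,0.11],"claw":1},{"turn":[0,-0.002,0.0178],"xyz":[-0.003,-0.001,0.14],"claw":1},{"turn":[0,-0.002,0.0178],"xyz":[-0.003,-0.001,0.165],"claw":1},{"turn":[0,-0.002,0.0178],"xyz":[-0.003,-0.001,0.178],"claw":1},{"turn":[0,-0.002,0.0178],"xyz":[-0.003,-0.001,0.1785],"claw":1},{"turn":[0,-0.002,0.0178],"xyz":[-0.003,-0.001,0.1785],"claw":1},{"turn":[0,-0.002,0.0178],"xyz":[-0.003,-0.001,0.1785],"claw":0.2},{"turn":[0,-0.002,0.0178],"xyz":[-0.003,-0.001,0.1785],"claw":0.2}]' && python3 -m pendant '[{"turn":[0,0,0],"xyz":[0,0,0],"claw":0.2},{"turn":[0,0,0],"xyz":[0,0,0],"claw":0.2},{"turn":[0,0,0],"xyz":[0,0,0],"claw":0.2},{"turn":[0,0,0],"xyz":[0,0,0],"claw":0.2}]' && python3 -m pendant '[{"turn":[0,0,0],"xyz":[0,0,0],"claw":1},{"turn":[0,0,0],"xyz":[0,0,0],"claw":1},{"turn":[0,0,0],"xyz":[0,0,0],"claw":1},{"turn":[0,0,0],"xyz":[0,0,0],"claw":1}]'
```

```text
time: 18.97
position: [0.4397, 0.0293, 0.0223]
tcp_rot: [-3.138, 0.001, -1.649]
wrist_force: [0.5, -0.0, 0.7]
opening: 0.0637
gripper_force: 0.0
time: 19.3
position: [0.4397, 0.0293, 0.0227]
tcp_rot: [-3.138, 0.001, -1.649]
wrist_force: [-1.3, 0.1, 7.1]
opening: 0.053
gripper_force: 61.5
time: 19.63
position: [0.439, 0.0289, 0.0215]
tcp_rot: [-3.14, 0.0, -1.65]
wrist_force: [0.5, 0.3, 0.4]
opening: 0.0855
gripper_force: 0.0
```

```bash
python3 -m pendant '[{"turn":[0,0,-0.5],"xyz":[0,0,0],"claw":1},{"turn":[0,0,-0.5],"xyz":[0,0,0],"claw":1},{"turn":[0,0,-0.5],"xyz":[0,0,0],"claw":1},{"turn":[0,0,-0.5],"xyz":[0,0,0],"claw":1},{"turn":[0,0,-0.5],"xyz":[0,0,0],"claw":1},{"turn":[0,0,-0.5],"xyz":[0,0,0],"claw":1},{"turn":[0,0,-0.5],"xyz":[0,0,0],"claw":1},{"turn":[0,0,-0.5],"xyz":[0,0,0],"claw":1},{"turn":[0,0,-0.5],"xyz":[0,0,0],"claw":1},{"turn":[0,0,-0.5],"xyz":[0,0,0],"claw":1}]' && python3 -m pendant '[{"turn":[0,0,-0.102],"xyz":[0,0,0],"claw":1},{"turn":[0,0,-0.102],"xyz":[0,0,0],"claw":1},{"turn":[0,0,-0.102],"xyz":[0,0,0],"claw":1},{"turn":[0,0,-0.102],"xyz":[0,0,0],"claw":1},{"turn":[0,0,-0.102],"xyz":[0,0,0],"claw":-0.2},{"turn":[0,0,-0.102],"xyz":[0,0,0],"claw":-0.2},{"turn":[0,0,-0.102],"xyz":[0,0,0],"claw":-0.2},{"turn":[0,0,-0.102],"xyz":[0,0,0],"claw":-0.2},{"turn":[0,0,-0.102],"xyz":[0,0,0],"claw":-0.2},{"turn":[0,0,-0.102],"xyz":[0,0,0],"claw":-0.2}]'
python3 - <<'E'
from h import *
rel([.4493,-.2077,.10],Rt=R.from_euler('xyz',[np.pi,0,-.075]))
rel([.5929,-.2185,.10],Rt=R.from_euler('xyz',[np.pi,0,-.075]))
E
```

```text
time: 20.47
position: [0.4389, 0.0288, 0.0212]
tcp_rot: [-3.141, -0.001, -0.394]
wrist_force: [1.0, 0.1, -0.3]
opening: 0.0855
gripper_force: 0.0
time: 21.3
position: [0.4389, 0.0288, 0.0216]
tcp_rot: [3.141, -0.002, -0.081]
wrist_force: [-1.3, 0.3, 6.5]
opening: 0.0526
gripper_force: 62.0
xyz [ 0.0296  0.2349 -0.0783]
turn [ 0.     -0.0005 -0.0019]
xyz [ 0.1736  0.234  -0.0781]
turn [ 0.     -0.0005 -0.0019]
```

```bash
python3 -m pendant '[{"turn":[0,0,0],"xyz":[0,0,-0.03],"claw":-0.2},{"turn":[0,0,0],"xyz":[0,0,-0.07],"claw":-0.2},{"turn":[0,0,0],"xyz":[0,0,-0.11],"claw":-0.2},{"turn":[0,0,0],"xyz":[0.013,0.018,-0.12],"claw":-0.2},{"turn":[0,0,0],"xyz":[0.035,0.047,-0.12],"claw":-0.2},{"turn":[0,0,0],"xyz":[0.058,0.078,-0.12],"claw":-0.2},{"turn":[0,0,0],"xyz":[0.081,0.109,-0.12],"claw":-0.2},{"turn":[0,0,0],"xyz":[0.104,0.14,-0.12],"claw":-0.2},{"turn":[0,0,0],"xyz":[0.127,0.171,-0.12],"claw":-0.2},{"turn":[0,0,0],"xyz":[0.15,0.202,-0.12],"claw":-0.2}]'
python3 - <<'E'
from h import *
rel([.5929,-.2185,.085],Rt=R.from_euler('xyz',[np.pi,0,-.075]))
E
```

```text
time: 22.13
position: [0.5724, -0.1862, 0.1408]
tcp_rot: [-3.141, -0.0, -0.081]
wrist_force: [0.5, 0.8, -2.7]
opening: 0.0526
gripper_force: 64.3
xyz [0.023  0.0306 0.0558]
turn [-0.0001 -0.0001 -0.002 ]
```

```bash
python3 -m pendant '[{"turn":[0,0,-0.002],"xyz":[0.012,0.018,0],"claw":-0.2},{"turn":[0,0,-0.002],"xyz":[0.02,0.027,0],"claw":-0.2},{"turn":[0,0,-0.002],"xyz":[0.023,0.0306,0.01],"claw":-0.2},{"turn":[0,0,-0.002],"xyz":[0.023,0.0306,0.03],"claw":-0.2},{"turn":[0,0,-0.002],"xyz":[0.023,0.0306,0.045],"claw":-0.2},{"turn":[0,0,-0.002],"xyz":[0.023,0.0306,0.05],"claw":-0.2},{"turn":[0,0,-0.002],"xyz":[0.023,0.0306,0.05],"claw":-0.2}]'
python3 - <<'E'
from h import *
s=cam('wrist');save(s,'w5')
rel([.5929,-.2185,.0626],Rt=R.from_euler('xyz',[np.pi,0,-.075]))
s=cam('scene')
cv2.imwrite('pics/s5.png',cv2.resize(s['frame'][100:210,110:330,::-1],None,fx=3,fy=3,interpolation=cv2.INTER_CUBIC))
E
```

```text
time: 22.72
position: [0.591, -0.2156, 0.0894]
tcp_rot: [-3.141, 0.002, -0.073]
wrist_force: [0.1, 0.4, -2.7]
opening: 0.0526
gripper_force: 64.3
xyz [0.001  0.0026 0.0283]
turn [0.     0.0001 0.0007]
```

View pics/w5.png

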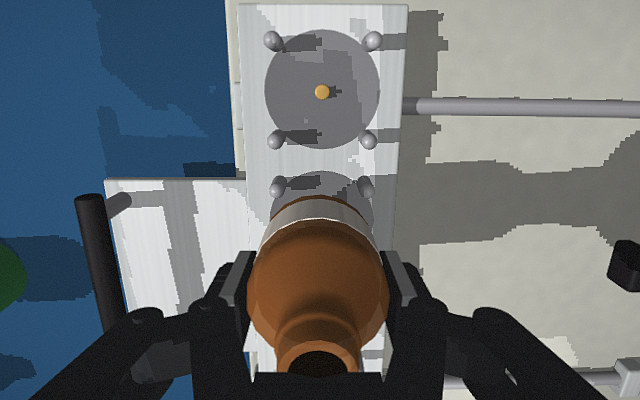

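The wrist view shows the bottle held over nest 2. The next nest's pin at (322,91) lines up with the bottle axis near column 318. Correcting a little before it enters the posts.

```bash
python3 -m pendant '[{"turn":[0,0,0],"xyz":[0.001,0.002,0.003],"claw":-0.2},{"turn":[0,0,0],"xyz":[0.001,0.002,0.003],"claw":-0.2},{"turn":[0,0,0],"xyz":[0.001,0.002,0.003],"claw":-0.2}]'; python3 n.py 2>/dev/null | head -0
python3 - <<'E'
from h import *
rel([.5929,-.2185,.0626],Rt=R.from_euler('xyz',[np.pi,0,-.075]))
s=cam('wrist'); hsv=cv2.cvtColor(s['frame'],cv2.COLOR_RGB2HSV)
w=hsv[75:108,300:345]; m=(w[...,1]>120)&(w[...,0]<30)&(w[...,2]>90); y,x=np.where(m)
p=at(s,(75+y.mean(),300+x.mean()),.046); print(len(y),p.round(4),'nest ->',p[:2]-.072*np.array([np.cos(.075),-np.sin(.075)]))
E
```

```text
time: 23.07
position: [0.5939, -0.2188, 0.0891]
tcp_rot: [3.142, -0.002, -0.073]
wrist_force: [0.7, 0.3, -2.1]
opening: 0.0528
gripper_force: 64.3
xyz [-0.0011 -0.0003  0.0265]
turn [ 0.     -0.0008  0.0005]
176 [ 0.6641 -0.2244  0.046 ] nest -> [ 0.5922885  -0.21901052]
```

```bash
python3 -m pendant '[{"turn":[0,0,0],"xyz":[-0.001,0,0.006],"claw":-0.2},{"turn":[0,0,0],"xyz":[-0.001,0,0.012],"claw":-0.2},{"turn":[0,0,0],"xyz":[-0.001,0,0.018],"claw":-0.2},{"turn":[0,0,0],"xyz":[-0.001,0,0.023],"claw":-0.2},{"turn":[0,0,0],"xyz":[-0.001,0,0.0265],"claw":-0.2},{"turn":[0,0,0],"xyz":[-0.001,0,0.0265],"claw":-0.2},{"turn":[0,0,0],"xyz":[-0.001,0,0.0265],"claw":-0.2}]'
```

```text
time: 23.75
position: [0.5926, -0.2188, 0.0617]
tcp_rot: [3.141, -0.001, -0.073]
wrist_force: [0.0, -0.3, -0.7]
opening: 0.0528
gripper_force: 64.3
```

```bash
python3 -m pendant '[{"turn":[0,0,0],"xyz":[0,0,0],"claw":1},{"turn":[0,0,0],"xyz":[0,0,0],"claw":1},{"turn":[0,0,0],"xyz":[0,0,0],"claw":1},{"turn":[0,0,0],"xyz":[0,0,0],"claw":1},{"turn":[0,0,0],"xyz":[0,0,-0.03],"claw":1},{"turn":[0,0,0],"xyz":[0,0,-0.07],"claw":1},{"turn":[0,0,0],"xyz":[0,0,-0.11],"claw":1},{"turn":[0,0,0],"xyz":[0,0,-0.15],"claw":1},{"turn":[0,0,0],"xyz":[0,-0.03,-0.16],"claw":1},{"turn":[0,0,0],"xyz":[0,-0.06,-0.16],"claw":1}]'
python3 - <<'E'
from h import *
s=cam('scene'); save(s,'s6')
for m in arm.mark_of('bottle0',s)[:5]: print(m['confidence'],np.round(m['point']),at(s,m['point'],0).round(4),at(s,m['point'],.04).round(4))
rel([.464,.139,.2],Rt=R.from_euler('xyz',[np.pi,0,-1.646]))
E
```

```text
time: 24.58
position: [0.5989, -0.1596, 0.2271]
tcp_rot: [3.141, -0.01, -0.076]
wrist_force: [0.6, 0.2, -0.7]
opening: 0.0853
gripper_force: 0.0
0.96 [168. 232.] [ 0.5584 -0.294   0.    ] [ 0.5926 -0.2312  0.04  ]
0.82 [231. 356.] [0.4805 0.1411 0.    ] [0.519  0.1795 0.04  ]
0.74 [223. 305.] [0.5579 0.043  0.    ] [0.5921 0.0869 0.04  ]
xyz [-0.1543 -0.2848  0.0232]
turn [-0.0014 -0.0009  0.5013]
```

View pics/s6.png

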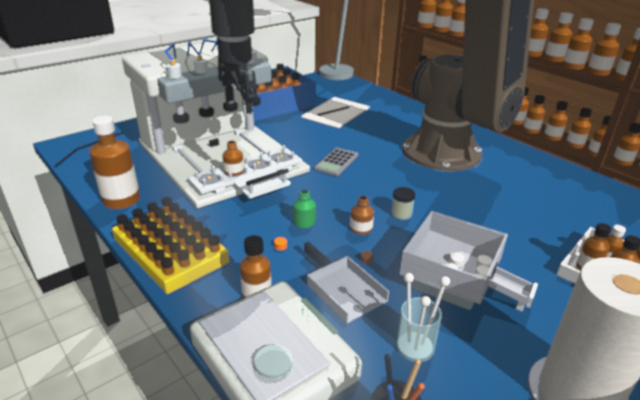

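Bottle A stands in its nest at (233,160), the tray is flat at (348,290), and bottle B is still at (362,217).

```bash
python3 -m pendant '[{"turn":[0,0,0.5],"xyz":[-0.154,-0.285,0.023],"claw":1},{"turn":[0,0,0.5],"xyz":[-0.154,-0.285,0.023],"claw":1},{"turn":[0,0,0.5],"xyz":[-0.154,-0.285,0.023],"claw":1},{"turn":[0,0,0.5],"xyz":[-0.154,-0.285,0.023],"claw":1},{"turn":[0,0,0.5],"xyz":[-0.154,-0.285,0.023],"claw":1},{"turn":[0,0,0.5],"xyz":[-0.154,-0.285,0.023],"claw":1},{"turn":[0,0,0.5],"xyz":[-0.154,-0.285,0.023],"claw":1},{"turn":[0,0,0.5],"xyz":[-0.154,-0.285,0.023],"claw":1},{"turn":[0,0,0.5],"xyz":[-0.154,-0.285,0.023],"claw":1},{"turn":[0,0,0.5],"xyz":[-0.154,-0.285,0.023],"claw":1}]' && python3 -m pendant '[{"turn":[0,0,0.12],"xyz":[0,0,0],"claw":1},{"turn":[0,0,0.12],"xyz":[0,0,0],"claw":1},{"turn":[0,0,0.12],"xyz":[0,0,0],"claw":1},{"turn":[0,0,0.12],"xyz":[0,0,0],"claw":1}]'; sed -i 's/\[.4368,.027,.02\]/[.464,.139,.021]/' g.py; python3 g.py
```

```text
time: 25.52
position: [0.4626, 0.1396, 0.1986]
tcp_rot: [-3.14, 0.0, -1.212]
wrist_force: [0.6, -0.6, 0.3]
opening: 0.0853
gripper_force: 0.0
time: 25.85
position: [0.4641, 0.1365, 0.1987]
tcp_rot: [-3.14, -0.0, -1.592]
wrist_force: [0.6, 0.0, 0.3]
opening: 0.0854
gripper_force: 0.0
0.82 [ 53. 214.] [0.5549 0.0293 0.    ]
xyz [-0.0026  0.0004  0.1777]
turn [-0.0005 -0.      0.0204]
```

View pics/w4.png

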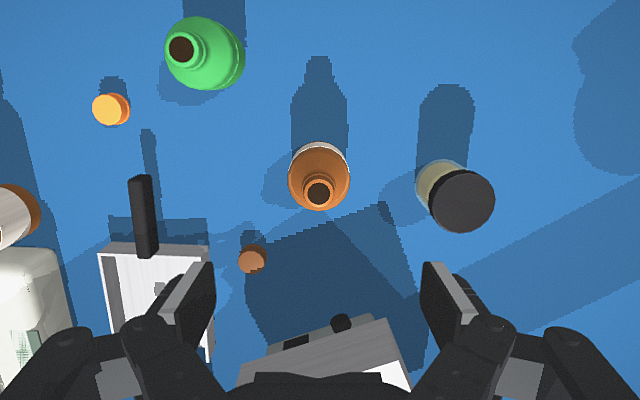

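The wrist view shows bottle B's mouth at (193,318) with the jar to its right, foot near (183,440).

Run:
```python
from h import *
s=cam('wrist')
b=at(s,(193,318),.086); print(b.round(4), 'jar',at(s,(183,438),0).round(3))
rel([b[0],b[1],.021],Rt=R.from_euler('xyz',[np.pi,0,-1.646]))
```

```text
[0.4635 0.1362 0.086 ] jar [0.344 0.153 0.   ]
xyz [0.0002 0.0009 0.1777]
turn [-0.0005 -0.0001  0.0204]
```

```bash
python3 -m pendant '[{"turn":[0,0,0.02],"xyz":[0,0.001,0.04],"claw":1},{"turn":[0,0,0.02],"xyz":[0,0.001,0.08],"claw":1},{"turn":[0,0,0.02],"xyz":[0,0.001,0.11],"claw":1},{"turn":[0,0,0.02],"xyz":[0,0.001,0.14],"claw":1},{"turn":[0,0,0.02],"xyz":[0,0.001,0.165],"claw":1},{"turn":[0,0,0.02],"xyz":[0,0.001,0.177],"claw":1},{"turn":[0,0,0.02],"xyz":[0,0.001,0.1775],"claw":1},{"turn":[0,0,0.02],"xyz":[0,0.001,0.1775],"claw":1},{"turn":[0,0,0.02],"xyz":[0,0.001,0.1775],"claw":0.2},{"turn":[0,0,0.02],"xyz":[0,0.001,0.1775],"claw":0.2}]' && python3 -m pendant '[{"turn":[0,0,0],"xyz":[0,0,0],"claw":0.2},{"turn":[0,0,0],"xyz":[0,0,0],"claw":0.2},{"turn":[0,0,0],"xyz":[0,0,0],"claw":0.2},{"turn":[0,0,0],"xyz":[0,0,0],"claw":0.2}]' && python3 -m pendant '[{"turn":[0,0,0],"xyz":[0,0,0],"claw":1},{"turn":[0,0,0],"xyz":[0,0,0],"claw":1},{"turn":[0,0,0],"xyz":[0,0,0],"claw":1},{"turn":[0,0,0],"xyz":[0,0,0],"claw":1}]'
```

```text
time: 26.83
position: [0.4642, 0.1371, 0.0225]
tcp_rot: [-3.138, 0.001, -1.648]
wrist_force: [0.8, -0.4, 0.3]
opening: 0.0637
gripper_force: 0.0
time: 27.17
position: [0.4641, 0.1371, 0.0228]
tcp_rot: [-3.138, 0.002, -1.648]
wrist_force: [-2.2, -1.0, 6.7]
opening: 0.0528
gripper_force: 61.8
time: 27.5
position: [0.4635, 0.1367, 0.0215]
tcp_rot: [-3.14, 0.0, -1.649]
wrist_force: [-0.3, -0.2, -0.4]
opening: 0.0851
gripper_force: 0.0
```

```bash
python3 -m pendant '[{"turn":[0,0,-0.5],"xyz":[0,0,0],"claw":1},{"turn":[0,0,-0.5],"xyz":[0,0,0],"claw":1},{"turn":[0,0,-0.5],"xyz":[0,0,0],"claw":1},{"turn":[0,0,-0.5],"xyz":[0,0,0],"claw":1},{"turn":[0,0,-0.5],"xyz":[0,0,0],"claw":1},{"turn":[0,0,-0.5],"xyz":[0,0,0],"claw":1},{"turn":[0,0,-0.5],"xyz":[0,0,0],"claw":1},{"turn":[0,0,-0.5],"xyz":[0,0,0],"claw":1},{"turn":[0,0,-0.5],"xyz":[0,0,0],"claw":1},{"turn":[0,0,-0.5],"xyz":[0,0,0],"claw":1}]' && python3 -m pendant '[{"turn":[0,0,-0.102],"xyz":[0,0,0],"claw":1},{"turn":[0,0,-0.102],"xyz":[0,0,0],"claw":1},{"turn":[0,0,-0.102],"xyz":[0,0,0],"claw":1},{"turn":[0,0,-0.102],"xyz":[0,0,0],"claw":1},{"turn":[0,0,-0.102],"xyz":[0,0,0],"claw":-0.2},{"turn":[0,0,-0.102],"xyz":[0,0,0],"claw":-0.2},{"turn":[0,0,-0.102],"xyz":[0,0,0],"claw":-0.2},{"turn":[0,0,-0.102],"xyz":[0,0,0],"claw":-0.2},{"turn":[0,0,-0.102],"xyz":[0,0,0],"claw":-0.2},{"turn":[0,0,-0.102],"xyz":[0,0,0],"claw":-0.2}]'
python3 - <<'E'
from h import *
rel([.449,-.2079,.14],Rt=R.from_euler('xyz',[np.pi,0,-.075]))
E
```

```text
time: 28.33
position: [0.4634, 0.1366, 0.0212]
tcp_rot: [-3.141, -0.001, -0.393]
wrist_force: [0.1, -0.4, -0.3]
opening: 0.0853
gripper_force: 0.0
time: 29.17
position: [0.4635, 0.1367, 0.0217]
tcp_rot: [-3.141, -0.002, -0.08]
wrist_force: [-1.2, -0.9, 3.9]
opening: 0.053
gripper_force: 62.3
xyz [ 0.0132  0.3446 -0.1183]
turn [-0.     -0.0006 -0.0015]
```

```bash
python3 -m pendant '[{"turn":[0,0,0],"xyz":[0,0,-0.03],"claw":-0.2},{"turn":[0,0,0],"xyz":[0,0,-0.07],"claw":-0.2},{"turn":[0,0,0],"xyz":[0,0,-0.11],"claw":-0.2},{"turn":[0,0,0],"xyz":[0.001,0.025,-0.12],"claw":-0.2},{"turn":[0,0,0],"xyz":[0.003,0.065,-0.12],"claw":-0.2},{"turn":[0,0,0],"xyz":[0.004,0.105,-0.12],"claw":-0.2},{"turn":[0,0,0],"xyz":[0.006,0.145,-0.12],"claw":-0.2},{"turn":[0,0,0],"xyz":[0.007,0.185,-0.12],"claw":-0.2},{"turn":[0,0,0],"xyz":[0.009,0.225,-0.12],"claw":-0.2},{"turn":[0,0,0],"xyz":[0.01,0.265,-0.12],"claw":-0.2}]' && python3 -m pendant '[{"turn":[0,0,-0.0015],"xyz":[0.001,0.035,0],"claw":-0.2},{"turn":[0,0,-0.0015],"xyz":[0.002,0.06,0],"claw":-0.2},{"turn":[0,0,-0.0015],"xyz":[0.003,0.075,0],"claw":-0.2},{"turn":[0,0,-0.0015],"xyz":[0.003,0.0795,0.01],"claw":-0.2},{"turn":[0,0,-0.0015],"xyz":[0.003,0.0795,0.035],"claw":-0.2},{"turn":[0,0,-0.0015],"xyz":[0.003,0.0795,0.05],"claw":-0.2},{"turn":[0,0,-0.0015],"xyz":[0.003,0.0795,0.05],"claw":-0.2},{"turn":[0,0,-0.0015],"xyz":[0.003,0.0795,0.05],"claw":-0.2}]'
python3 - <<'E'
from h import *
s=cam('wrist'); save(s,'w6')
rel([.449,-.2080,.0615],Rt=R.from_euler('xyz',[np.pi,0,-.075]))
hsv=cv2.cvtColor(s['frame'],cv2.COLOR_RGB2HSV)
w=hsv[70:113,300:345]; m=(w[...,1]>120)&(w[...,0]<30)&(w[...,2]>90); y,x=np.where(m)
p=at(s,(70+y.mean(),300+x.mean()),.046); print(len(y),p.round(4),'nest ->',p[:2]-.072*np.array([np.cos(.075),-np.sin(.075)]))
E
```

```text
time: 30.0
position: [0.4517, -0.1301, 0.1413]
tcp_rot: [-3.141, -0.002, -0.08]
wrist_force: [2.2, -0.3, -1.2]
opening: 0.0528
gripper_force: 63.9
time: 30.67
position: [0.4484, -0.2074, 0.0904]
tcp_rot: [3.141, 0.001, -0.074]
wrist_force: [1.1, 0.3, -2.5]
opening: 0.0528
gripper_force: 63.9
xyz [-0.0003  0.0005  0.0299]
turn [ 0.0001 -0.0003  0.0005]
177 [ 0.5204 -0.2138  0.046 ] nest -> [ 0.44859322 -0.20841463]
```

View pics/w6.png

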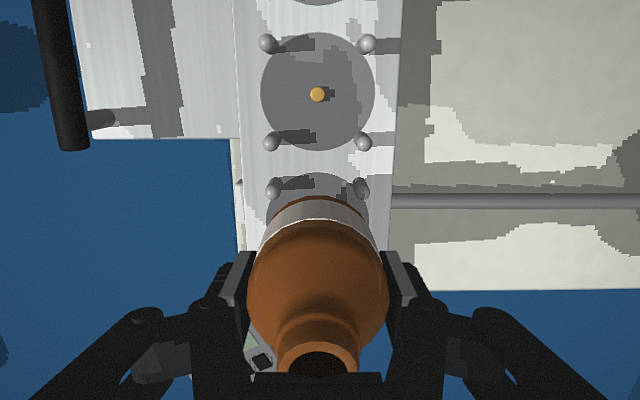

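Bottle B is over the end nest, and the pin at (317,94) agrees with the fit. Lowering and releasing.

```bash
python3 -m pendant '[{"turn":[0,0,0],"xyz":[0,0.0008,0.006],"claw":-0.2},{"turn":[0,0,0],"xyz":[0,0.0008,0.012],"claw":-0.2},{"turn":[0,0,0],"xyz":[0,0.0008,0.018],"claw":-0.2},{"turn":[0,0,0],"xyz":[0,0.0008,0.024],"claw":-0.2},{"turn":[0,0,0],"xyz":[0,0.0008,0.028],"claw":-0.2},{"turn":[0,0,0],"xyz":[0,0.0008,0.028],"claw":-0.2},{"turn":[0,0,0],"xyz":[0,0.0008,0.028],"claw":-0.2}]' && python3 -m pendant '[{"turn":[0,0,0],"xyz":[0,0,0],"claw":1},{"turn":[0,0,0],"xyz":[0,0,0],"claw":1},{"turn":[0,0,0],"xyz":[0,0,0],"claw":1},{"turn":[0,0,0],"xyz":[0,0,0],"claw":1},{"turn":[0,0,0],"xyz":[0,0,-0.03],"claw":1},{"turn":[0,0,0],"xyz":[0,0,-0.07],"claw":1},{"turn":[0,0,0],"xyz":[0,0,-0.11],"claw":1},{"turn":[0,0,0],"xyz":[0,0,-0.15],"claw":1},{"turn":[0,0,0],"xyz":[0.03,-0.03,-0.16],"claw":1},{"turn":[0,0,0],"xyz":[0.06,-0.06,-0.16],"claw":1}]'
python3 - <<'E'
from h import *
for n in ['scene','side']:
  s=cam(n); save(s,'f_'+n)
  for q in ['bottle0','cap0']:
    for m in arm.mark_of(q,s)[:7]: print(n,q,round(m['confidence'],2),np.round(m['point']),at(s,m['point'],.04).round(4),at(s,m['point'],.055).round(3)[:2])
rel([.566,-.1008,.12],Rt=R.from_euler('xyz',[np.pi,0,-.075]))
a=cv2.imread('pics/f_scene.png'); b=np.hstack([cv2.resize(a[100:220,140:300],(400,300)),cv2.resize(a[200:320,390:550],(400,300))]); cv2.imwrite('pics/f.png',b)
E
```

```text
time: 31.3
position: [0.449, -0.2086, 0.063]
tcp_rot: [3.141, -0.001, -0.074]
wrist_force: [0.5, -0.1, -1.6]
opening: 0.0529
gripper_force: 63.9
time: 32.13
position: [0.5132, -0.1555, 0.2289]
tcp_rot: [-3.141, -0.011, -0.076]
wrist_force: [0.4, -1.0, 0.5]
opening: 0.0854
gripper_force: 0.0
scene bottle0 0.66 [170. 237.] [ 0.5845 -0.2176  0.04  ] [ 0.598 -0.194]
scene bottle0 0.62 [223. 303.] [0.5946 0.082  0.04  ] [0.607 0.099]
scene bottle0 0.61 [160. 276.] [ 0.4727 -0.1968  0.04  ] [ 0.488 -0.174]
scene cap0 0.6 [278. 478.] [0.4353 0.4425 0.04  ] [0.452 0.451]
scene cap0 0.6 [260. 367.] [0.5703 0.2668 0.04  ] [0.584 0.279]
scene cap0 0.58 [259. 485.] [0.3745 0.4158 0.04  ] [0.392 0.425]
scene cap0 0.57 [246. 282.] [0.6822 0.123  0.04  ] [0.693 0.139]
scene cap0 0.54 [271. 482.] [0.4115 0.4362 0.04  ] [0.428 0.445]
scene cap0 0.53 [273. 449.] [0.469 0.399 0.04 ] [0.485 0.408]
side bottle0 0.93 [168. 412.] [ 0.4507 -0.2075  0.04  ] [ 0.443 -0.176]
side bottle0 0.89 [157. 368.] [ 0.5937 -0.2299  0.04  ] [ 0.583 -0.198]
side bottle0 0.78 [211. 346.] [0.5344 0.0957 0.04  ] [0.525 0.119]
side bottle0 0.7 [168. 361.] [ 0.5865 -0.1507  0.04  ] [ 0.576 -0.121]
side cap0 0.67 [287. 330.] [0.4535 0.3743 0.04  ] [0.446 0.391]
side cap0 0.66 [287. 314.] [0.4825 0.387  0.04  ] [0.474 0.404]
side cap0 0.47 [212. 301.] [0.6333 0.142  0.04  ] [0.621 0.165]
xyz [ 0.0512 -0.0582  0.103 ]
turn [ 0.     -0.0002  0.0004]
```

View pics/f.png

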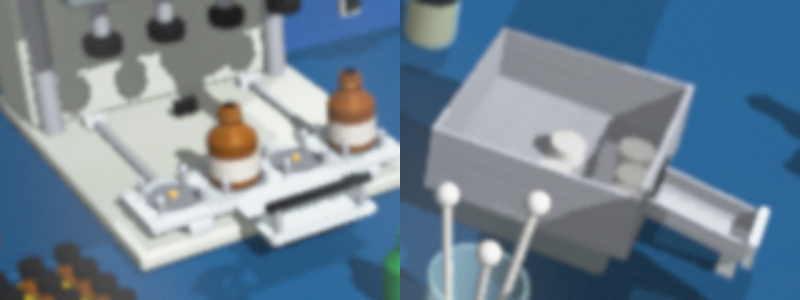

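Both bottles stand upright in their nests, at (230,150) and (350,115) in the crop. Caps show in the hopper; two stacks at (640,150) and (640,175), plus (570,145). I'll push the bar from its outer side with shut fingers.

```bash
python3 -m pendant '[{"turn":[0,0,0],"xyz":[0.025,-0.03,0],"claw":-1},{"turn":[0,0,0],"xyz":[0.049,-0.06,0],"claw":-1},{"turn":[0,0,0],"xyz":[0.049,-0.0932,0],"claw":-1},{"turn":[0,0,0],"xyz":[0.049,-0.0932,0.03],"claw":-1},{"turn":[0,0,0],"xyz":[0.049,-0.0932,0.07],"claw":-1},{"turn":[0,0,0],"xyz":[0.049,-0.0932,0.11],"claw":-1},{"turn":[0,0,0],"xyz":[0.049,-0.0932,0.15],"claw":-1},{"turn":[0,0,0],"xyz":[0.049,-0.0932,0.172],"claw":-1},{"turn":[0,0,0],"xyz":[0.049,-0.0932,0.177],"claw":-1},{"turn":[0,0,0],"xyz":[0.049,-0.0932,0.177],"claw":-1}]' && python3 -m pendant '[{"turn":[0,0,0],"xyz":[0,0.003,0],"claw":-1},{"turn":[0,0,0],"xyz":[0,0.006,0],"claw":-1},{"turn":[0,0,0],"xyz":[0,0.009,0],"claw":-1},{"turn":[0,0,0],"xyz":[0,0.012,0],"claw":-1},{"turn":[0,0,0],"xyz":[0,0.015,0],"claw":-1},{"turn":[0,0,0],"xyz":[0,0.018,0],"claw":-1},{"turn":[0,0,0],"xyz":[0,0.022,0],"claw":-1},{"turn":[0,0,0],"xyz":[0,0.026,0],"claw":-1}]'
```

```text
time: 33.27
position: [0.5658, -0.0666, 0.045]
tcp_rot: [3.14, 0.002, -0.075]
wrist_force: [0.8, -0.3, 0.7]
opening: -0.0001
gripper_force: 0.0
time: 33.93
position: [0.5659, -0.0916, 0.0469]
tcp_rot: [-3.141, -0.003, -0.073]
wrist_force: [0.4, 2.5, 2.5]
opening: 0.0
gripper_force: 1.4
```

```bash
python3 -m pendant '[{"turn":[0,0,0],"xyz":[0,0.004,-0.002],"claw":-1},{"turn":[0,0,0],"xyz":[0,0.009,-0.002],"claw":-1},{"turn":[0,0,0],"xyz":[0,0.014,-0.002],"claw":-1},{"turn":[0,0,0],"xyz":[0,0.019,-0.002],"claw":-1},{"turn":[0,0,0],"xyz":[0,0.024,-0.002],"claw":-1},{"turn":[0,0,0],"xyz":[0,0.029,-0.002],"claw":-1},{"turn":[0,0,0],"xyz":[0,0.034,-0.002],"claw":-1},{"turn":[0,0,0],"xyz":[0,0.039,-0.002],"claw":-1},{"turn":[0,0,0],"xyz":[0,0.044,-0.002],"claw":-1},{"turn":[0,0,0],"xyz":[0,0.05,-0.002],"claw":-1}]' && python3 -m pendant '[{"turn":[0,0,0],"xyz":[0,0.005,0],"claw":-1},{"turn":[0,0,0],"xyz":[0,0.01,0],"claw":-1},{"turn":[0,0,0],"xyz":[0,0.015,0],"claw":-1},{"turn":[0,0,0],"xyz":[0,0.02,0],"claw":-1},{"turn":[0,0,0],"xyz":[0,0.025,0],"claw":-1},{"turn":[0,0,0],"xyz":[0,0.03,0],"claw":-1},{"turn":[0,0,0],"xyz":[0,0.035,0],"claw":-1},{"turn":[0,0,0],"xyz":[0,0.04,0],"claw":-1},{"turn":[0,0,0],"xyz":[0,0.045,0],"claw":-1},{"turn":[0,0,0],"xyz":[0,0.05,0],"claw":-1}]'; python3 b.py side f2 bottle0
```

```text
time: 34.77
position: [0.5614, -0.1418, 0.0484]
tcp_rot: [3.142, -0.001, -0.074]
wrist_force: [0.9, 3.8, 1.6]
opening: -0.0002
gripper_force: 1.6
time: 35.6
position: [0.5577, -0.1918, 0.0484]
tcp_rot: [3.142, -0.001, -0.074]
wrist_force: [-1.0, 3.2, 1.4]
opening: 0.0004
gripper_force: 1.4
[0.152 1.061 0.652]
bottle0 0.85 [213. 344.] [0.5585 0.0432]
bottle0 0.82 [151. 422.] [ 0.4725 -0.4268]
bottle0 0.67 [145. 383.] [ 0.6077 -0.4253]
```

Continue in smaller chunks until the stop.

```bash
python3 -m pendant '[{"turn":[0,0,0],"xyz":[0,0.005,0],"claw":-1},{"turn":[0,0,0],"xyz":[0,0.01,0],"claw":-1},{"turn":[0,0,0],"xyz":[0,0.015,0],"claw":-1},{"turn":[0,0,0],"xyz":[0,0.02,0],"claw":-1},{"turn":[0,0,0],"xyz":[0,0.024,0],"claw":-1},{"turn":[0,0,0],"xyz":[0,0.028,0],"claw":-1},{"turn":[0,0,0],"xyz":[0,0.03,0],"claw":-1}]' && python3 -m pendant '[{"turn":[0,0,0],"xyz":[0,0.003,0],"claw":-1},{"turn":[0,0,0],"xyz":[0,0.006,0],"claw":-1},{"turn":[0,0,0],"xyz":[0,0.006,0],"claw":-1}]'
```

```text
time: 36.28
position: [0.5558, -0.2218, 0.0484]
tcp_rot: [3.141, -0.002, -0.074]
wrist_force: [0.9, 2.3, 0.3]
opening: -0.0
gripper_force: 1.0
time: 36.53
position: [0.5555, -0.2263, 0.0484]
tcp_rot: [-3.14, -0.002, -0.074]
wrist_force: [0.3, 9.7, 1.5]
opening: -0.0004
gripper_force: 4.7
```

```bash
python3 -m pendant '[{"turn":[0,0,0],"xyz":[0,0.003,0],"claw":-1},{"turn":[0,0,0],"xyz":[0,0.006,0],"claw":-1},{"turn":[0,0,0],"xyz":[0,0.006,0],"claw":-1}]'
```

```text
time: 36.78
position: [0.5555, -0.2271, 0.0484]
tcp_rot: [-3.135, -0.002, -0.074]
wrist_force: [0.6, 42.4, 10.0]
opening: -0.0003
gripper_force: 21.0
```

```bash
python3 -m pendant '[{"turn":[0,0,0],"xyz":[0,-0.01,0],"claw":-1},{"turn":[0,0,0],"xyz":[0,-0.03,0],"claw":-1},{"turn":[0,0,0],"xyz":[0,-0.06,0],"claw":-1},{"turn":[0,0,0],"xyz":[0,-0.08,-0.03],"claw":-1},{"turn":[0,0,0],"xyz":[0,-0.08,-0.07],"claw":-1},{"turn":[0,0,0],"xyz":[0,-0.08,-0.11],"claw":-1},{"turn":[0,0,0],"xyz":[0,-0.08,-0.15],"claw":-1},{"turn":[0,0,0],"xyz":[0,-0.08,-0.18],"claw":-1},{"turn":[0,0,0],"xyz":[0,-0.08,-0.18],"claw":-1},{"turn":[0,0,0],"xyz":[0,-0.08,-0.18],"claw":-1}]'
python3 - <<'E'
from h import *
s=cam('wrist'); w=s['frame']
s1=cam('scene'); 
s=s1
for m in arm.mark_of('carriage_handle',s1)[:1]+arm.mark_of('nest0',s1)[:4]: print(m, at(s1,m['point'],.068 if m['confidence']<0 else .04).round(3))
a=s1['frame'][:,:,::-1]
cv2.imwrite('pics/end.png',np.hstack([cv2.resize(a[80:320,120:560],(440*1,240)),cv2.resize(w[:,:,::-1],(384,240))])[:, :800])
E
```

```text
time: 37.62
position: [0.5613, -0.1537, 0.2309]
tcp_rot: [-3.142, -0.006, -0.074]
wrist_force: [-0.7, 0.0, -0.3]
opening: 0.0001
gripper_force: 0.0
{'point': [151.1, 241.1], 'confidence': 0.91} [ 0.52  -0.301  0.04 ]
{'point': [149.6, 209.0], 'confidence': 0.96} [ 0.587 -0.363  0.04 ]
{'point': [153.6, 185.4], 'confidence': 0.95} [ 0.651 -0.382  0.04 ]
{'point': [141.9, 252.4], 'confidence': 0.75} [ 0.463 -0.33   0.04 ]
{'point': [145.2, 230.0], 'confidence': 0.75} [ 0.525 -0.351  0.04 ]
```

View pics/end.png

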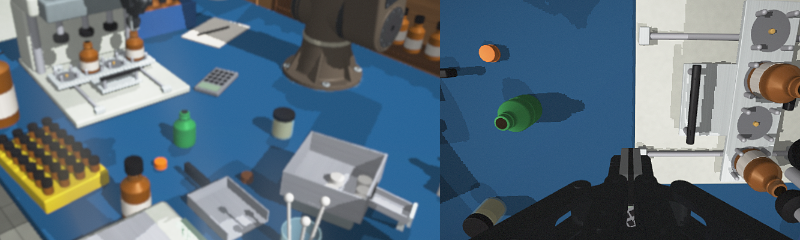

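Run:
```python
from h import *
s=cam('wrist')
m=arm.mark_of('carriage_handle',s)[0]; print(m,at(s,m['point'],.068).round(4))
```

```text
{'point': [174.6, 421.8], 'confidence': 0.56} [ 0.554  -0.2461  0.068 ]
```

```bash
python3 -c "
from bench import arm; print(arm.close_job())"
```

```text
the job is handed in; nothing more can be done
None
```

The job is handed in at about 38 s of robot time: both bottles are seated and upright, the five caps are in the hopper, the empty tray is flat on the bench, and the carriage is home against its stop, with the other glassware left where it stood; the judge returned no verdict.

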